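Lay out the paint-mixing bench

ROBOT

A 6-joint arm with a two-finger parallel gripper is mounted at the origin on the work surface. World frame = base frame: x ahead of the robot, y to its left, z up, the work surface at z = 0. Lengths are in mm, angles in degrees, forces in N, time in s.
With the tool pointing down it reaches from about 350 to 850 mm from the base axis. Payload 8.1 kg.
Tool frame: the origin (TCP) lies midway between the tips of the shut fingers; the grasp point (between the pads) lies 19 mm behind it; z points along the fingers, x is the direction in which the jaws open and shut, and the axes are right-handed (so a half turn about z gives the same grasp; the last joint's range is limited). The gripper opens to 85 mm and grips with 20 to 120 N. Pads are 22 mm wide; open, the fingers measure 114 mm over their backs; the gripper's body (76 mm by 85 mm) begins 54 mm behind the grasp point. The pads swing forward as they close: fully open they stand 13 mm farther back than shut.
Start: joints at [-72.846, 7.471, 85.268, -0, 87.261, -4.893], TCP at [225.244, -556.121, 231.292] pointing down, gripper open.
Joint ranges: [-169.43, 169.43], [-51.17, 129.36], [1.28, 143.12], [-76.62, 256.62], [0, 156.53], [-152.29, 152.29]. Speed limits (degrees/s): [136.94, 136.94, 159.86, 180, 180, 180].

INTERFACE

Orientations are given as [roll, pitch, yaw] about the fixed x, y, z axes, in that order (R = Rz(yaw) Ry(pitch) Rx(roll)).
In Python, from bench import monitor, cams, r gives the robot as it stands.
- The arm moves only by the tool jog_arm, never from a script. Its arguments are lists of equal length, an entry for each row: "offset": the shift along the tool's x, y, z in mm, a list of three; "delta_rot": the turn, a rotation vector about the tool's x, y, z in degrees, a list of three; "jaw": the opening in per cent of the stroke, from 0 (shut) to 100 (fully open). In form: {"offset": [[x, y, z], ...], "delta_rot": [[rx, ry, rz], ...], "jaw": [jaw, ...]}. A call has 1 to 20 rows; each row shifts and turns the pose as measured when the row begins, along the tool's axes as they then stand; what a row does not reach is not made up. A row lasts 1/10 s, in which the tool goes at most 50 mm and 8.59 degrees, less where a joint would pass 70% of its speed; a pose out of reach is approached as far as the arm can. A call is refused whole if a number of a shift passes 50 or a number of a turn 8.59, either way. A call with a gripper value outside its range is refused whole. The fingers move at their own pace and stop on an object; "newtons" is the grip in N (left out, the last holds). Time passes only in rows, so rows that do not move let the fingers close. It gives the time, the measured TCP pose, the force and the opening at its end, in the units of the state.
- monitor.sense(): the state, without advancing time (a new reading comes with each control period).
- cams.snapshot(name): name is "scene" or "top"; returns (picture, depth): 420x560x3 uint8, red, green, blue; 420x560 float32, mm along the optical axis (not along the pixel's ray), 0 where there is no reading.
- cams.camera_model(name): a dict with "K" (3x3 intrinsics, pixels), "k1" (the pictures are not rectified: a ray, as slopes to the right and down, at radius r is drawn at 1 + k1 r^2 times it, then the intrinsics apply), "camera_from_world" (4x4, takes a point from world to camera coordinates). Camera axes: x right, y down, z forward; pixel columns grow to the right and rows downward; lengths in mm; the calibration is good to about 2 mm. A picture is of the moment at which its call begins. camera_model takes no time and is no camera call.
- r.hand_in(): hands the job in, once; it reports no verdict.
The state is a dict: "time": time; "joint_pos": joint angles; "qd": joint speeds; "joint_efforts": joint torques, N m; "tool_pos": TCP position; "tcp_rot": TCP orientation; "ft_force": force on the tool from outside, world axes, zero at the start; "wrist_torque": the same for the moment, N m; "finger_gap": finger opening in mm.
Only numpy, scipy, OpenCV 4.12 (cv2) and the standard library are available. Lean on these libraries where they do the work, as an engineer would, in place of code of your own. Each camera call takes 0.05 s, during which the arm holds its last target.

TASK

Get the bench ready for mixing paint: stand the empty white cup in the middle of the scale's pan. On the blue board, taking its yellow-striped edge as the front, stand the red-lidded tin in the middle of the left ring and the green-lidded tin in the middle of the right ring, lay the spatula front to back midway between the two rings and centred on the board (either way round), and stand the small yellow-lidded tin squarely on top of the red one. Never let the tins or the cup tip over, and leave the tape roll, the jar and the wrench where they are.

Things in the scene. Friction and masses are not known exactly. Their poses are not given: they have to be found in the camera images.
- board: Fixed blue board, 160 (x) by 300 (y) by 8 mm, no rim. Origin: centre of underside; top at z = 8 mm. Yellow stripe along its front edge (-x side, facing the robot within 0.25 rad); seen from there left is +y. White rings, 80 mm across, centred at (x, y) = (0, 95) mm (left) and (0, -95) mm (right). Two white lines along x at y = 23 and -23 mm flank the spatula's place, centred on the origin.
- scale: Fixed grey bench scale: base 130 by 150 mm, 22 mm high, with a round steel pan 110 mm across that does not give; display part on its -x (robot) side, out to x = -115 mm, 18 mm high. Origin: at table height straight below the pan's centre; pan's flat top at z = 28 mm.
- red_tin: Paint tin with red lid and red band, cylinder 62 mm across, 66 mm high, about 0.22 kg, flat top. Origin: centre of its underside, z up its axis.
- yellow_tin: Small tin with yellow lid and yellow band, cylinder 48 mm across, 48 mm high, about 0.11 kg. Origin: centre of its underside, z up its axis.
- green_tin: Tin with green lid and green band, cylinder 54 mm across, 76 mm high, about 0.18 kg. Origin: centre of its underside, z up its axis.
- cup: Empty white open plastic mixing cup, 52 mm across at the foot and 60 mm at the rim, 70 mm high, walls 3 mm, rigid, about 0.06 kg. Origin: centre of its underside, z up its axis. It starts upright.
- spatula: Mixing spatula lying flat, 150 mm long along its x, about 0.08 kg. Wooden handle 20 mm wide, 16 mm high, from x = -75 to 5 mm; steel blade 4 mm thick from x = 5 to 75 mm, 14 mm wide, beyond x = 30 mm 30 mm wide. Origin: middle of its length, on its underside; z up. Balanced near the origin; grip across the handle, e.g. at x = -15 mm.
- tape: Bystander, loose: roll of brown masking tape lying flat, ring 90 mm across, hole 68 mm, 25 mm high. Origin: centre of its underside.
- jar: Bystander, loose: amber glass jar with black cap, 56 mm across, 70 mm high. Origin: centre of its underside.
- wrench: Bystander, loose: steel wrench, 110 mm long along its x, lying flat between the robot and the work. Origin: on its underside near mid-length.

How it is judged:
By the outcome, as a careful person would: the job done as asked, in the order asked, and still so for the second after the job is handed in, with the robot touching nothing.
It also fails if it takes over 115 s, if anything falls off the work surface, if the arm or the gripper's body presses on something with over 40 N, if the wrist force passes 120 N, or if a joint passes its speed limit or range.

## Working session

There is one attempt and no reset: what is moved stays moved. The work goes in short steps, Python scripts to look and compute and a tool call to move; the robot and the scene stay as the last step left them, time stands still between calls to the robot, and variables do not carry over. Pictures are saved under pics/ and viewed, and the job is handed in when it is done.

Besides the shell and the picture viewer there is one more tool, called after "Emit:" in YAML: its name, and indented under it one key for each argument. jog_arm: Moves the arm, as the interface text tells. Its arguments: {"type":"object","properties":{"offset":{"type":"array","items":{"type":"array","items":{"type":"number"}}},"delta_rot":{"type":"array","items":{"type":"array","items":{"type":"number"}}},"jaw":{"type":"array","items":{"type":"number"}},"newtons":{"type":"number"}},"required":["offset","delta_rot","jaw"]}

```bash
ls; mkdir -p pics
python3 - <<'E'
from bench import monitor,cams,r
import cv2,numpy as np
print(monitor.sense())
for n in("scene","top"):
    p,d=cams.snapshot(n); cv2.imwrite(f"pics/{n}0.png",p[:,:,::-1]); np.savez(f"{n}0.npz",p=p,d=d)
    print(cams.camera_model(n))
E
```

```text
pics
{'time': 0.0, 'joint_pos': array([-7.28462650e+01,  7.51498280e+00,  8.53305786e+01,  1.73101934e-04,
        8.72613328e+01, -4.89234128e+00]), 'qd': array([-0.03473971, -0.01720312,  0.11324519, -0.01396634, -0.09539925,
       -0.09462712]), 'joint_efforts': array([-1.31553294e-03, -5.69390774e+01, -5.00562215e+01, -2.43783124e-04,
        1.48435420e-02, -1.63006376e-06]), 'tool_pos': array([ 225.0749492 , -555.58315642,  230.23328638]), 'tcp_rot': array([-1.79990711e+02,  1.06489999e-01, -6.79539236e+01]), 'ft_force': array([1.0764476 , 0.3559918 , 0.86569308]), 'wrist_torque': array([ 0.05339616,  0.00708081, -0.05948888]), 'finger_gap': 85.18994692198575}
{'K': array([[502.65388459,   0.        , 274.21996208],
       [  0.        , 502.65388459, 212.7742295 ],
       [  0.        ,   0.        ,   1.        ]]), 'k1': -0.03264658677177248, 'camera_from_world': array([[ 3.41725794e-01,  9.39708339e-01,  1.31041961e-02,
        -1.59112004e+02],
       [ 8.06291448e-01, -2.85988080e-01, -5.17788489e-01,
        -4.13588273e+02],
       [-4.82822517e-01,  1.87507484e-01, -8.55408301e-01,
         1.46830223e+03],
       [ 0.00000000e+00,  0.00000000e+00,  0.00000000e+00,
         1.00000000e+00]])}
{'K': array([[405.36794934,   0.        , 274.84053221],
       [  0.        , 405.36794934, 203.8705683 ],
       [  0.        ,   0.        ,   1.        ]]), 'k1': 0.01264882889885952, 'camera_from_world': array([[ 6.82198765e-03, -9.99484172e-01, -3.13823380e-02,
         1.89643726e+01],
       [-9.91572866e-01, -2.70118719e-03, -1.29522026e-01,
         5.21263468e+02],
       [ 1.29370446e-01,  3.20014725e-02, -9.91079812e-01,
         9.18102620e+02],
       [ 0.00000000e+00,  0.00000000e+00,  0.00000000e+00,
         1.00000000e+00]])}
```

View pics/scene0.png

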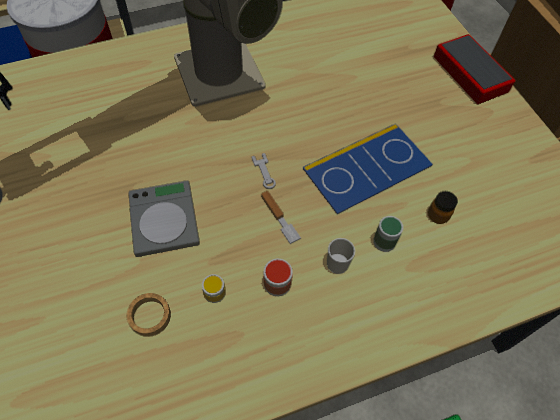

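View pics/top0.png

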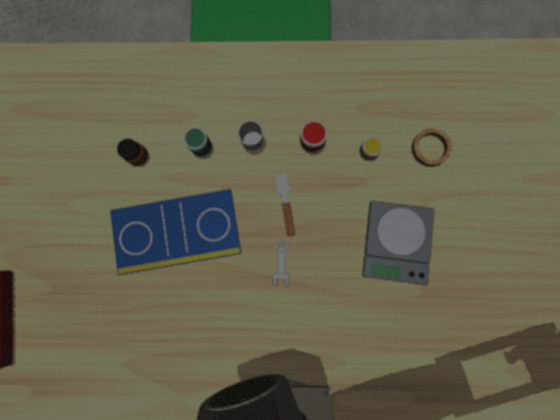

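```bash
cat > h.py <<'E'
import numpy as np,cv2
from bench import monitor,cams,r
def model(n):
    m=cams.camera_model(n); return m['K'],m['k1'],m['camera_from_world']
def slopes(n,uv):
    K,k1,T=model(n); uv=np.asarray(uv,float).reshape(-1,1,2)
    return cv2.undistortPoints(uv,K,np.array([k1,0,0,0,0.]))[:,0]
def onplane(n,uv,z):
    K,k1,T=model(n); s=slopes(n,uv); R=T[:3,:3]; c=-R.T@T[:3,3]
    d=np.c_[s,np.ones(len(s))]@R
    return (c+d*((z-c[2])/d[:,2])[:,None])
def proj(n,P):
    K,k1,T=model(n)
    return cv2.projectPoints(np.asarray(P,float).reshape(-1,1,3),cv2.Rodrigues(T[:3,:3])[0],T[:3,3],K,np.array([k1,0,0,0,0.]))[0][:,0]
def cloud(n,d):
    K,k1,T=model(n); v,u=np.mgrid[:420,:560]
    s=slopes(n,np.c_[u.ravel(),v.ravel()])
    P=np.c_[s,np.ones(len(s))]*d.reshape(-1,1)
    W=(P-T[:3,3])@T[:3,:3]; W[d.ravel()==0]=np.nan
    return W.reshape(420,560,3)
def snap(n,save=None):
    p,d=cams.snapshot(n)
    if save: cv2.imwrite(save,p[:,:,::-1])
    return p,d
E
cat > m1.py <<'E'
from h import *
guess={'red':(314,134),'yellow':(372,148),'green':(197,141),'cup':(251,134),'jar':(132,152),'tape':(432,147),'wrench':(281,264),'spat':(286,205)}
H=dict(red=66,yellow=48,green=76,cup=70,jar=70,tape=25,wrench=0,spat=0)
for k,uv in guess.items():
    g=onplane('top',uv,H[k])[0]
    for n in('top','scene'):
        f=np.load(n+'0.npz'); W=cloud(n,f['d'])
        m=np.hypot(W[...,0]-g[0],W[...,1]-g[1])<60
        m&=(W[...,2]>max(H[k]-6,3))
        m=m.astype(np.uint8)
        if m.sum()<10: print(k,n,'few',m.sum());continue
        nl,l,st,ce=cv2.connectedComponentsWithStats(m); i=1+np.argmax(st[1:,4])
        c,_=cv2.findContours((l==i).astype(np.uint8),cv2.RETR_EXTERNAL,cv2.CHAIN_APPROX_NONE)
        c=max(c,key=len)[:,0]
        z=np.nanmedian(W[...,2][l==i])
        X=onplane(n,c,H[k] if H[k] else 8)
        if H[k]:
            cc,rr=cv2.minEnclosingCircle(X[:,:2].astype(np.float32)); A=cv2.contourArea(X[:,:2].astype(np.float32))
            M=cv2.moments(X[:,:2].astype(np.float32))
            print(k,n,np.round(cc,1),'dia',round(2*rr,1),'eqdia',round(2*np.sqrt(A/np.pi),1),'cen',round(M['m10']/M['m00'],1),round(M['m01']/M['m00'],1),'z',round(float(z),1))
        else:
            print(k,n,cv2.minAreaRect(X[:,:2].astype(np.float32)),z)
E
python3 m1.py
```

```text
red top [683.3 -67.6] dia 63.4 eqdia 60.4 cen 683.6 -67.2 z 66.8
red scene [684.9 -72.9] dia 65.1 eqdia 60.6 cen 684.2 -72.0 z 65.5
yellow top [ 657.6 -204.7] dia 48.8 eqdia 46.2 cen 657.9 -204.7 z 48.6
yellow scene [ 658.6 -210. ] dia 49.5 eqdia 46.8 cen 658.2 -210.2 z 47.7
green top [669.1 206.8] dia 55.1 eqdia 52.5 cen 669.2 206.7 z 77.3
green scene [670.2 201.3] dia 55.2 eqdia 51.4 cen 669.5 200.6 z 75.0
cup top [683.6  79.8] dia 60.6 eqdia 57.9 cen 684.1 80.0 z 70.6
cup scene [684.1  75.2] dia 61.0 eqdia 58.2 cen 684.0 75.1 z 68.6
jar top [645.9 363.8] dia 52.5 eqdia 48.7 cen 646.4 364.4 z 71.2
jar scene [646.5 358.1] dia 53.5 eqdia 48.7 cen 646.7 358.9 z 68.2
tape top [ 663.3 -352.1] dia 91.4 eqdia 88.0 cen 662.9 -352.9 z 24.7
tape scene [ 665.1 -358.1] dia 92.7 eqdia 88.7 cen 663.9 -357.9 z 24.3
wrench top ((384.9993896484375, 9.031404495239258), (110.18355560302734, 42.41496658325195), 0.12273808568716049) 8.345553935436042
wrench scene ((385.999267578125, 1.1241874694824219), (37.32859802246094, 111.53636169433594), 86.64845275878906) 6.448951389072537
spat top ((523.6126708984375, -6.006885528564453), (118.5709228515625, 34.78892135620117), 13.693921089172363) 14.156513018965033
spat scene ((521.8856811523438, -10.701759338378906), (127.62679290771484, 31.63343048095703), 10.176203727722168) 12.535619438857616
```

```bash
cat > m2.py <<'E'
from h import *
for n in('top','scene'):
    f=np.load(n+'0.npz'); p=f['p']; W=cloud(n,f['d'])
    hsv=cv2.cvtColor(p,cv2.COLOR_RGB2HSV)
    # board
    reg=(W[...,0]>300)&(W[...,0]<620)&(W[...,1]>80)&(W[...,1]<430)
    blue=(cv2.inRange(hsv,(100,90,40),(130,255,255))>0)&reg
    yel=(cv2.inRange(hsv,(22,150,110),(35,255,255))>0)&reg
    full=cv2.morphologyEx((blue|yel).astype(np.uint8),cv2.MORPH_CLOSE,np.ones((5,5)))
    c,_=cv2.findContours(full,cv2.RETR_EXTERNAL,cv2.CHAIN_APPROX_NONE); c=max(c,key=cv2.contourArea)[:,0]
    X=onplane(n,c,8)[:,:2]; rect=cv2.minAreaRect(X.astype(np.float32))
    print(n,'board',rect, 'z',np.nanmedian(W[...,2][full>0]))
    y=onplane(n,np.argwhere(yel)[:,::-1].astype(float),8)[:,:2]; print('yellow stripe cen',y.mean(0),len(y))
    # rings
    hull=cv2.fillPoly(np.zeros((420,560),np.uint8),[cv2.convexHull(c)],1); hull=cv2.erode(hull,np.ones((7,7)))
    white=((hull>0)&(hsv[...,1]<(110))&(hsv[...,2]>90)).astype(np.uint8)
    nl,l,st,ce=cv2.connectedComponentsWithStats(white,connectivity=8)
    for i in range(1,nl):
        if st[i,4]<25: continue
        c,_=cv2.findContours((l==i).astype(np.uint8),cv2.RETR_EXTERNAL,cv2.CHAIN_APPROX_NONE); c=max(c,key=len)[:,0]
        X=onplane(n,c,8)[:,:2].astype(np.float32)
        e=cv2.fitEllipse(X); print(' white',st[i],'ell',np.round(e[0],1),np.round(e[1],1),'rect',cv2.minAreaRect(X))
    # pan
    g=onplane(n,[(400,232)] if n=='top' else [(163,223)],28)[0]
    reg=np.hypot(W[...,0]-g[0],W[...,1]-g[1])<110
    m=(reg&(W[...,2]>25)&(W[...,2]<35)).astype(np.uint8)
    nl,l,st,ce=cv2.connectedComponentsWithStats(m); i=1+np.argmax(st[1:,4])
    c,_=cv2.findContours((l==i).astype(np.uint8),cv2.RETR_EXTERNAL,cv2.CHAIN_APPROX_NONE); c=max(c,key=len)[:,0]
    X=onplane(n,c,28)[:,:2].astype(np.float32); print(' pan',cv2.fitEllipse(X),cv2.minEnclosingCircle(X),'z',np.nanmedian(W[...,2][l==i]))
    # spatula: handle + blade
    reg=(np.hypot(W[...,0]-522,W[...,1]+8)<110)&(W[...,0]>445)
    hd=(cv2.inRange(hsv,(3,120,40),(15,255,255))>0)&reg
    pts=onplane(n,np.argwhere(hd)[:,::-1].astype(float),16)[:,:2]; print(' handle',len(pts),cv2.minAreaRect(pts.astype(np.float32)))
    bl=((hsv[...,1]<70)&reg&(W[...,2]<14)).astype(np.uint8)
    pts=onplane(n,np.argwhere(bl)[:,::-1].astype(float),4)[:,:2]; print(' blade',len(pts),cv2.minAreaRect(pts.astype(np.float32)),pts.min(0),pts.max(0))
E
python3 m2.py
python3 - <<'E'
import cv2
a=cv2.imread('pics/top0.png')[100:300,90:460]; cv2.imwrite('pics/top0z.png',cv2.resize(a,None,fx=2.1,fy=2.1,interpolation=cv2.INTER_CUBIC))
E
```

```text
top board ((459.5231018066406, 264.104736328125), (151.77532958984375, 296.1856689453125), 10.223304748535156) z 9.52730578347268
yellow stripe cen [388.05404725 252.95133901] 313
 white [179 202   9  49 141] ell [471.9 243.8] [  7.  129.2] rect ((470.661865234375, 243.41622924804688), (118.23563385009766, 7.562430381774902), 10.19415283203125)
 white [160 205   7  34  89] ell [480.7 292.2] [ 6.3 90.3] rect ((480.9341125488281, 292.26275634765625), (81.50606536865234, 6.973373889923096), 10.248546600341797)
 white [196 207  35  35 356] ell [474.9 170.8] [82.2 82.6] rect ((475.49786376953125, 171.0621337890625), (82.1024398803711, 82.53649139404297), 0.3022077679634094)
 white [118 221  35  35 303] ell [441.4 358.6] [80.4 81.4] rect ((441.51513671875, 358.41839599609375), (80.5943603515625, 81.78543090820312), 46.52980422973633)
 white [165 240   5  16  37] ell [417.7 280.8] [ 6.9 35.4] rect ((418.34661865234375, 280.6698303222656), (36.292724609375, 7.437522888183594), 9.629356384277344)
 pan ((459.9881286621094, -270.5079040527344), (109.12660217285156, 111.47924041748047), 8.299401
[... 993 characters left out ...]
2), (120.37078857421875, 6.445772171020508), 10.339003562927246)
 white [321 167  33  27 211] ell [474.3 165.3] [79.8 80.5] rect ((473.7781677246094, 165.2715606689453), (81.29945373535156, 79.62989044189453), 70.53465270996094)
 pan ((459.58935546875, -274.7713928222656), (108.28926086425781, 109.38526153564453), 80.93650817871094) ((459.8037414550781, -273.85614013671875), 58.56909942626953) z 27.93739627992301
 handle 214 ((490.985595703125, -16.013235092163086), (78.64761352539062, 20.161014556884766), 10.112727165222168)
 blade 294 ((585.0250854492188, -8.283271789550781), (54.96845626831055, 110.63887786865234), 66.00367736816406) [526.42968178 -55.88927639] [628.23898656  18.26882631]
```

View pics/top0z.png

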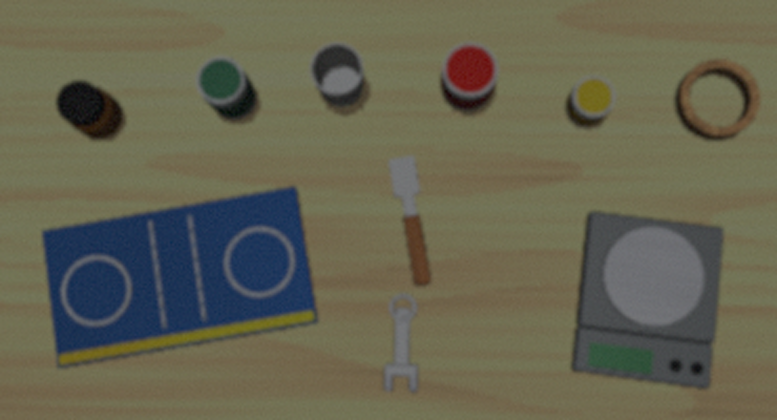

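```bash
cat > go.py <<'E'
import sys; from h import *
from scipy.spatial.transform import Rotation as Ro
a=[float(v) for v in sys.argv[1:]]
s=monitor.sense(); R=Ro.from_euler('xyz',s['tcp_rot'],degrees=True); p=s['tool_pos']
yaw=a[3] if len(a)>3 else s['tcp_rot'][2]
G=Ro.from_euler('xyz',[180,0,yaw],degrees=True)
rv=(R.inv()*G).as_rotvec(degrees=True); d=np.array(a[:3])-p
print('t',round(s['time'],2),'pos',p.round(1),'rot',s['tcp_rot'].round(2),'gap',round(s['finger_gap'],1),'F',s['ft_force'].round(1),'j6',s['joint_pos'][5].round(1))
print('tool delta now',R.inv().apply(d).round(1),'after turn',G.inv().apply(d).round(1),'dist',np.linalg.norm(d).round(1),'rotvec',rv.round(2))
E
python3 go.py 684 77.5 140 -80
```

```text
t 0.1 pos [ 225.1 -555.6  230.3] rot [-1.7999e+02  1.0000e-01 -6.7950e+01] gap 85.4 F [-0.1  0.3  0.1] j6 -4.9
tool delta now [-414.4 -663.    91.1] after turn [-543.8 -561.9   90.3] dist 787.2 rotvec [ 0.    0.1  12.05]
```

Emit:
jog_arm:
  offset:
    - [0,0,20]
    - [0,0,20]
    - [-33,-34,3]
    - [-34,-35,3]
    - [-34,-35,3]
    - [-34,-35,3]
    - [-34,-35,3]
    - [-34,-35,3]
    - [-34,-35,3]
    - [-34,-35,3]
    - [-34,-35,3]
    - [-34,-35,3]
    - [-34,-35,3]
    - [-34,-35,3]
    - [-34,-35,3]
    - [-34,-35,3]
    - [-34,-35,3]
    - [-34,-35,3]
  delta_rot:
    - [0,0,6]
    - [0,0,6]
    - [0,0,0]
    - [0,0,0]
    - [0,0,0]
    - [0,0,0]
    - [0,0,0]
    - [0,0,0]
    - [0,0,0]
    - [0,0,0]
    - [0,0,0]
    - [0,0,0]
    - [0,0,0]
    - [0,0,0]
    - [0,0,0]
    - [0,0,0]
    - [0,0,0]
    - [0,0,0]
  jaw: [100,100,100,100,100,100,100,100,100,100,100,100,100,100,100,100,100,100]
  newtons: 25

```text
time: 1.9
tool_pos: [690.7, 85.5, 131.7]
tcp_rot: [179.5, 0.4, -81.1]
ft_force: [-0.5, -0.2, 0.3]
finger_gap: 85.6
```

```bash
python3 go.py 684 77.5 140 -80;python3 go.py 684 77.5 14 -80
```

```text
t 1.9 pos [690.7  85.5 131.7] rot [179.51   0.41 -81.09] gap 85.6 F [-0.5 -0.2  0.3] j6 83.7
tool delta now [ 6.8  7.9 -8.3] after turn [ 6.7  7.9 -8.3] dist 13.3 rotvec [ 0.48  0.41 -1.09]
t 1.9 pos [690.7  85.5 131.7] rot [179.51   0.41 -81.09] gap 85.6 F [-0.5 -0.2  0.3] j6 83.7
tool delta now [  7.7   6.8 117.7] after turn [  6.7   7.9 117.7] dist 118.1 rotvec [ 0.48  0.41 -1.09]
```

Emit:
jog_arm:
  offset:
    - [7,7,0]
    - [0,0,0]
  delta_rot:
    - [0.5,0.4,-1.1]
    - [0,0,0]
  jaw: [100,100]

```text
time: 2.1
tool_pos: [685.1, 84.3, 124.6]
tcp_rot: [179.6, 0.2, -79.6]
ft_force: [0.4, -0.4, 0.4]
finger_gap: 85.2
```

```bash
python3 go.py 684 77.5 14 -80
```

```text
t 2.1 pos [685.1  84.3 124.6] rot [ 1.7959e+02  1.6000e-01 -7.9570e+01] gap 85.2 F [ 0.4 -0.4  0.4] j6 82.3
tool delta now [  6.8   1.5 110.6] after turn [  6.5   2.3 110.6] dist 110.9 rotvec [0.41 0.16 0.43]
```

Emit:
jog_arm:
  offset:
    - [7,2,0]
    - [0,0,0]
  delta_rot:
    - [0.4,0,0.4]
    - [0,0,0]
  jaw: [100,100]

```text
time: 2.3
tool_pos: [683.4, 76.5, 123.6]
tcp_rot: [179.9, 0.2, -80.1]
ft_force: [-0.3, -0.1, -0.4]
finger_gap: 85.5
```

```bash
python3 go.py 684 77.5 14 -80
```

```text
t 2.3 pos [683.4  76.5 123.6] rot [179.9    0.19 -80.05] gap 85.5 F [-0.3 -0.1 -0.4] j6 82.0
tool delta now [ -0.6  -0.9 109.6] after turn [ -0.9  -0.7 109.6] dist 109.6 rotvec [ 0.1   0.19 -0.05]
```

Good; small steps work. Descend on the cup.

Emit:
jog_arm:
  offset:
    - [-1,-1,35]
    - [0,0,35]
    - [0,0,25]
    - [0,0,10]
    - [0,0,0]
  delta_rot:
    - [0,0,0]
    - [0,0,0]
    - [0,0,0]
    - [0,0,0]
    - [0,0,0]
  jaw: [100,100,100,100,100]

```text
time: 2.8
tool_pos: [687.0, 72.2, 23.3]
tcp_rot: [-179.5, 0.1, -80.6]
ft_force: [-0.8, -0.3, -0.1]
finger_gap: 85.7
```

```bash
python3 go.py 684 77.5 14 -80
```

```text
t 2.8 pos [687.   72.2  23.3] rot [-1.7949e+02  1.2000e-01 -8.0610e+01] gap 85.7 F [-0.8 -0.3 -0.1] j6 82.2
tool delta now [-5.7  2.1  9.3] after turn [-5.8  2.   9.3] dist 11.1 rotvec [-0.51  0.12 -0.61]
```

Emit:
jog_arm:
  offset:
    - [-6,2,7]
    - [0,0,0]
  delta_rot:
    - [-0.5,0,-0.6]
    - [0,0,0]
  jaw: [100,100]

```text
time: 3.0
tool_pos: [685.2, 77.3, 18.9]
tcp_rot: [-179.8, 0.1, -80.1]
ft_force: [-0.2, -0.3, -0.1]
finger_gap: 85.6
```

```bash
python3 go.py 684 77.5 14 -80
```

```text
t 3.0 pos [685.2  77.3  18.9] rot [-1.7984e+02  1.0000e-01 -8.0060e+01] gap 85.6 F [-0.2 -0.3 -0.1] j6 82.1
tool delta now [-0.4  1.2  4.9] after turn [-0.4  1.1  4.9] dist 5.0 rotvec [-0.16  0.1  -0.06]
```

Emit:
jog_arm:
  offset:
    - [0,1,4]
    - [0,0,0]
    - [0,0,0]
    - [0,0,0]
    - [0,0,0]
    - [0,0,0]
    - [0,0,0]
  delta_rot:
    - [0,0,0]
    - [0,0,0]
    - [0,0,0]
    - [0,0,0]
    - [0,0,0]
    - [0,0,0]
    - [0,0,0]
  jaw: [100,0,0,0,0,0,0]
  newtons: 25

```text
time: 3.7
tool_pos: [687.3, 77.7, 19.3]
tcp_rot: [-179.5, 0.0, -80.0]
ft_force: [-0.5, 0.1, -0.9]
finger_gap: 58.0
```

```bash
python3 go.py 684 77.5 14 -80
```

```text
t 3.7 pos [687.3  77.7  19.3] rot [-1.7945e+02  4.0000e-02 -8.0020e+01] gap 58.0 F [-0.5  0.1 -0.9] j6 82.1
tool delta now [-0.4  3.3  5.2] after turn [-0.4  3.2  5.3] dist 6.2 rotvec [-0.55  0.04 -0.02]
```

Emit:
jog_arm:
  offset:
    - [0,0,-10]
    - [0,0,-25]
    - [0,0,-40]
    - [0,0,-40]
    - [0,0,-15]
    - [0,0,0]
  delta_rot:
    - [-0.5,0,0]
    - [0,0,0]
    - [0,0,0]
    - [0,0,0]
    - [0,0,0]
    - [0,0,0]
  jaw: [0,0,0,0,0,0]

```text
time: 4.3
tool_pos: [685.4, 77.4, 153.7]
tcp_rot: [179.6, 0.1, -80.0]
ft_force: [-0.1, 0.1, 0.1]
finger_gap: 58.0
```

```bash
cat > look.py <<'E'
import sys; from h import *
tag=sys.argv[1]
for n in('top','scene'):
    p,d=snap(n,f'pics/{n}{tag}.png'); np.savez(f'{n}{tag}.npz',p=p,d=d)
a=cv2.imread(f'pics/top{tag}.png');b=cv2.imread(f'pics/scene{tag}.png')
cv2.imwrite(f'pics/both{tag}.png',np.hstack([a[80:320,90:480],b[80:350,100:500][:240]]))
E
python3 look.py 1; python3 go.py 460 -272.5 150 -80
```

```text
t 4.4 pos [684.1  77.3 150.5] rot [ 1.7943e+02  1.0000e-01 -8.0030e+01] gap 57.7 F [ 0.5 -0.8 -0.8] j6 82.2
tool delta now [305.7 281.3   2.7] after turn [305.6 281.5   0.5] dist 415.5 rotvec [ 0.57  0.1  -0.03]
```

View pics/both1.png

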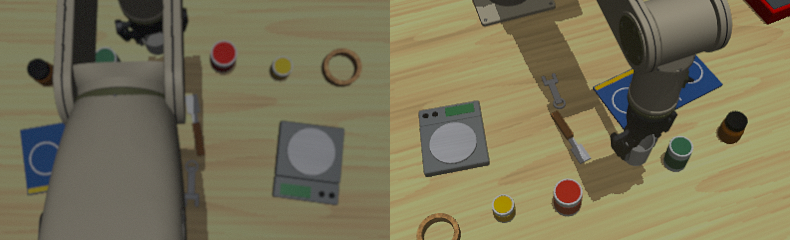

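Emit:
jog_arm:
  offset:
    - [20,18,0]
    - [34,31,0]
    - [34,31,0]
    - [34,31,0]
    - [34,31,0]
    - [34,31,0]
    - [34,31,0]
    - [34,31,0]
    - [25,24,0]
    - [15,14,0]
    - [5,5,0]
  delta_rot:
    - [0.5,0,0]
    - [0,0,0]
    - [0,0,0]
    - [0,0,0]
    - [0,0,0]
    - [0,0,0]
    - [0,0,0]
    - [0,0,0]
    - [0,0,0]
    - [0,0,0]
    - [0,0,0]
  jaw: [0,0,0,0,0,0,0,0,0,0,0]

```text
time: 5.5
tool_pos: [438.2, -273.4, 119.8]
tcp_rot: [177.7, 1.4, -79.8]
ft_force: [0.4, 0.0, -0.7]
finger_gap: 57.9
```

```bash
python3 go.py 461.5 -272.5 70 -80
```

```text
t 5.5 pos [ 438.2 -273.4  119.8] rot [177.73   1.44 -79.82] gap 57.9 F [ 0.4  0.  -0.7] j6 42.8
tool delta now [  4.5 -25.1  48.8] after turn [  3.2 -23.1  49.8] dist 55.0 rotvec [2.27 1.43 0.2 ]
```

Emit:
jog_arm:
  offset:
    - [2,-14,6]
    - [1,-8,10]
    - [0,0,10]
    - [0,0,0]
  delta_rot:
    - [2,1.4,0.2]
    - [0,0,0]
    - [0,0,0]
    - [0,0,0]
  jaw: [0,0,0,0]

```text
time: 5.9
tool_pos: [456.8, -269.3, 85.2]
tcp_rot: [179.4, 0.5, -80.1]
ft_force: [0.3, -0.1, -1.5]
finger_gap: 58.1
```

```bash
python3 go.py 461.5 -272.5 60 -80
```

```text
t 5.9 pos [ 456.8 -269.3   85.2] rot [179.38   0.48 -80.12] gap 58.1 F [ 0.3 -0.1 -1.5] j6 44.2
tool delta now [ 4.2 -4.4 25.1] after turn [ 4.  -4.1 25.2] dist 25.9 rotvec [ 0.62  0.49 -0.12]
```

Emit:
jog_arm:
  offset:
    - [4,-4,10]
    - [0,0,10]
    - [0,0,0]
  delta_rot:
    - [0.6,0.5,-0.1]
    - [0,0,0]
    - [0,0,0]
  jaw: [0,0,0]

```text
time: 6.2
tool_pos: [460.4, -270.2, 62.5]
tcp_rot: [179.8, 0.2, -79.9]
ft_force: [-0.8, 0.1, -0.2]
finger_gap: 57.8
```

```bash
python3 look.py 2; python3 go.py 461.5 -272.5 47 -80
```

```text
t 6.3 pos [ 461.2 -270.9   64. ] rot [ 1.799e+02  8.000e-02 -7.991e+01] gap 57.9 F [ 0.1  0.3 -0.8] j6 44.0
tool delta now [ 1.6 -0.1 17. ] after turn [ 1.6 -0.  17. ] dist 17.1 rotvec [0.1  0.08 0.09]
```

View pics/both2.png

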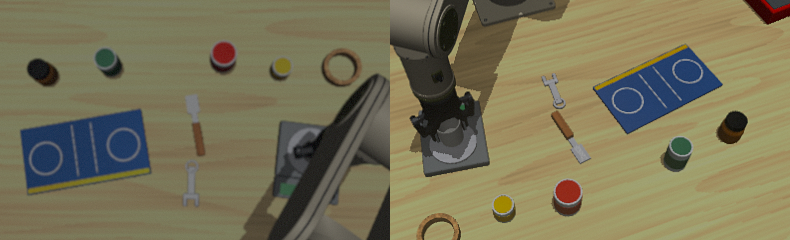

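Emit:
jog_arm:
  offset:
    - [1.6,0,8]
    - [0,0,5]
    - [0,0,0]
  delta_rot:
    - [0,0,0]
    - [0,0,0]
    - [0,0,0]
  jaw: [0,0,0]

```text
time: 6.6
tool_pos: [462.3, -273.2, 51.6]
tcp_rot: [180.0, -0.0, -79.9]
ft_force: [-1.0, -0.0, 0.1]
finger_gap: 57.7
```

```bash
python3 go.py 461.5 -272.5 47 -80
```

```text
t 6.6 pos [ 462.3 -273.2   51.6] rot [ 1.7999e+02 -2.0000e-02 -7.9900e+01] gap 57.7 F [-1.  -0.   0.1] j6 43.9
tool delta now [-0.8  0.7  4.6] after turn [-0.8  0.7  4.6] dist 4.7 rotvec [ 0.01 -0.02  0.1 ]
```

Emit:
jog_arm:
  offset:
    - [-0.5,0.5,2]
    - [0,0,1.5]
    - [0,0,1]
  delta_rot:
    - [0,0,0]
    - [0,0,0]
    - [0,0,0]
  jaw: [0,0,0]

```text
time: 6.9
tool_pos: [461.9, -273.0, 47.1]
tcp_rot: [-180.0, -0.0, -79.9]
ft_force: [-0.6, -0.5, -0.3]
finger_gap: 57.8
```

```bash
python3 go.py 461.5 -272.5 47 -80
```

```text
t 6.9 pos [ 461.9 -273.    47.1] rot [-1.7999e+02 -4.0000e-02 -7.9920e+01] gap 57.8 F [-0.6 -0.5 -0.3] j6 43.9
tool delta now [-0.6  0.3  0.1] after turn [-0.6  0.3  0.1] dist 0.7 rotvec [-0.01 -0.04  0.08]
```

No contact yet; creep until force shows.

Emit:
jog_arm:
  offset:
    - [0,0,1]
    - [0,0,1]
  delta_rot:
    - [0,0,0]
    - [0,0,0]
  jaw: [0,0]

```text
time: 7.1
tool_pos: [462.2, -273.0, 46.6]
tcp_rot: [-180.0, -0.0, -79.9]
ft_force: [-5.5, 5.2, 12.8]
finger_gap: 57.9
```

```bash
python3 go.py 461.5 -272.5 47 -80
```

```text
t 7.1 pos [ 462.2 -273.    46.6] rot [-1.7997e+02 -4.0000e-02 -7.9910e+01] gap 57.9 F [-5.5  5.2 12.8] j6 43.9
tool delta now [-0.7  0.6 -0.4] after turn [-0.7  0.6 -0.4] dist 1.0 rotvec [-0.03 -0.04  0.09]
```

Contact. Release, wait, and go straight up.

Emit:
jog_arm:
  offset:
    - [0,0,-0.5]
    - [0,0,0]
    - [0,0,0]
    - [0,0,0]
    - [0,0,-10]
    - [0,0,-20]
    - [0,0,-30]
    - [0,0,-20]
    - [0,0,0]
  delta_rot:
    - [0,0,0]
    - [0,0,0]
    - [0,0,0]
    - [0,0,0]
    - [0,0,0]
    - [0,0,0]
    - [0,0,0]
    - [0,0,0]
    - [0,0,0]
  jaw: [100,100,100,100,100,100,100,100,100]

```text
time: 8.0
tool_pos: [461.8, -272.8, 131.7]
tcp_rot: [180.0, -0.0, -79.9]
ft_force: [0.7, -0.8, 0.6]
finger_gap: 85.3
```

```bash
python3 go.py 684 -70 170 -80; python3 look.py 3
```

```text
t 8.0 pos [ 461.8 -272.8  131.7] rot [ 1.800e+02 -1.000e-02 -7.992e+01] gap 85.3 F [ 0.7 -0.8  0.6] j6 43.9
tool delta now [-160.8 -254.3  -38.4] after turn [-161.1 -254.   -38.3] dist 303.3 rotvec [ 0.   -0.01  0.08]
```

View pics/both3.png

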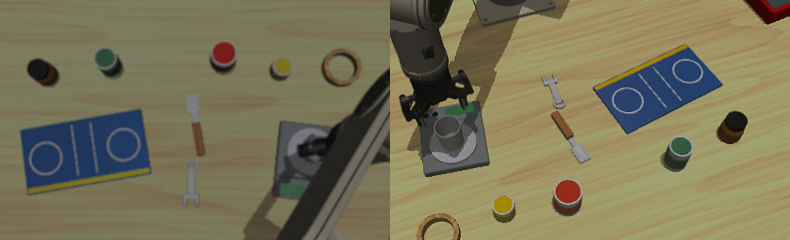

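Emit:
jog_arm:
  offset:
    - [0,0,-30]
    - [-15,-24,-10]
    - [-25,-40,0]
    - [-25,-40,0]
    - [-25,-40,0]
    - [-25,-40,0]
    - [-20,-32,0]
    - [-10,-15,0]
    - [0,0,0]
  delta_rot:
    - [0,0,0]
    - [0,0,0]
    - [0,0,0]
    - [0,0,0]
    - [0,0,0]
    - [0,0,0]
    - [0,0,0]
    - [0,0,0]
    - [0,0,0]
  jaw: [100,100,100,100,100,100,100,100,100]

```text
time: 9.0
tool_pos: [662.8, -79.7, 151.5]
tcp_rot: [178.8, 0.8, -80.2]
ft_force: [0.5, 0.2, 0.3]
finger_gap: 85.3
```

```bash
python3 go.py 684 -70 100 -80; python3 look.py 4
cat > circ.py <<'E'
# circ.py tag name x y ztop dia : measures disc/rim at height ztop near x,y with both cams
import sys; from h import *
tag=sys.argv[1]; x,y,z,D=map(float,sys.argv[2:6]); lo=float(sys.argv[6]) if len(sys.argv)>6 else 6
for n in('top','scene'):
    f=np.load(f'{n}{tag}.npz'); W=cloud(n,f['d'])
    m=((np.hypot(W[...,0]-x,W[...,1]-y)<D/2+14)&(W[...,2]>z-lo)&(W[...,2]<z+9)).astype(np.uint8)
    nl,l,st,ce=cv2.connectedComponentsWithStats(m)
    if nl<2: print(n,'none'); continue
    i=1+np.argmax(st[1:,4])
    c,_=cv2.findContours((l==i).astype(np.uint8),cv2.RETR_EXTERNAL,cv2.CHAIN_APPROX_NONE); c=max(c,key=len)[:,0]
    X=onplane(n,c,z)[:,:2].astype(np.float32); e=cv2.fitEllipse(X); cc,rr=cv2.minEnclosingCircle(X); M=cv2.moments(X)
    print(n,'ell',np.round(e[0],1),np.round(e[1],1),'mec',np.round(cc,1),round(2*rr,1),'cen',round(M['m10']/M['m00'],1),round(M['m01']/M['m00'],1),'z',np.nanmedian(W[...,2][l==i]).round(1))
E
python3 circ.py 4 460 -272 98 60; python3 circ.py 4 683 -70 66 62
```

```text
t 9.0 pos [662.8 -79.7 151.5] rot [178.8    0.77 -80.17] gap 85.3 F [0.5 0.2 0.3] j6 68.7
tool delta now [ -5.2 -23.7  51.1] after turn [ -5.8 -22.6  51.5] dist 56.5 rotvec [ 1.2   0.77 -0.17]
top ell [ 460.2 -271.2] [57.4 60.5] mec [ 460.5 -270.8] 61.9 cen 460.2 -271.2 z 98.2
scene ell [ 460.  -275.5] [57.9 60.3] mec [ 460.3 -275. ] 62.9 cen 459.9 -275.5 z 96.7
top ell [677.4 -69.7] [45.  61.5] mec [682.5 -67.9] 62.3 cen 677.3 -69.8 z 66.9
scene ell [684.2 -72.1] [59.8 61.9] mec [684.8 -71.9] 64.6 cen 684.1 -72.1 z 65.5
```

View pics/both4.png

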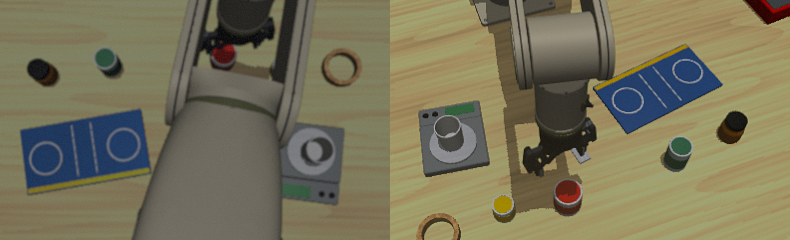

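Emit:
jog_arm:
  offset:
    - [-5,-18,10]
    - [0,-5,20]
    - [0,0,10]
    - [0,0,0]
  delta_rot:
    - [1.2,0.8,-0.2]
    - [0,0,0]
    - [0,0,0]
    - [0,0,0]
  jaw: [100,100,100,100]

```text
time: 9.5
tool_pos: [679.2, -77.1, 106.6]
tcp_rot: [179.7, -0.0, -80.3]
ft_force: [0.2, -0.4, -0.6]
finger_gap: 85.5
```

```bash
python3 go.py 684 -69.7 15 -80
```

```text
t 9.5 pos [679.2 -77.1 106.6] rot [ 1.7966e+02 -5.0000e-02 -8.0300e+01] gap 85.5 F [ 0.2 -0.4 -0.6] j6 69.7
tool delta now [-6.6 -6.5 91.6] after turn [-6.5 -6.  91.6] dist 92.0 rotvec [ 0.34 -0.05 -0.3 ]
```

Emit:
jog_arm:
  offset:
    - [-6,-6,5]
    - [0,0,10]
    - [0,0,10]
  delta_rot:
    - [0.3,0,-0.3]
    - [0,0,0]
    - [0,0,0]
  jaw: [100,100,100]

```text
time: 9.8
tool_pos: [684.4, -71.6, 81.7]
tcp_rot: [-179.9, -0.1, -80.1]
ft_force: [0.1, -0.0, -0.5]
finger_gap: 85.5
```

```bash
python3 go.py 684 -69.7 15 -80
```

```text
t 9.8 pos [684.4 -71.6  81.7] rot [-1.7994e+02 -8.0000e-02 -8.0100e+01] gap 85.5 F [ 0.1 -0.  -0.5] j6 69.9
tool delta now [-2.1  0.1 66.7] after turn [-2.   0.1 66.7] dist 66.7 rotvec [-0.06 -0.08 -0.1 ]
```

Emit:
jog_arm:
  offset:
    - [-2,0,20]
    - [0,0,22]
    - [0,0,15]
    - [0,0,6]
    - [0,0,0]
  delta_rot:
    - [0,0,0]
    - [0,0,0]
    - [0,0,0]
    - [0,0,0]
    - [0,0,0]
  jaw: [100,100,100,100,100]

```text
time: 10.3
tool_pos: [683.3, -69.8, 13.9]
tcp_rot: [180.0, -0.1, -80.1]
ft_force: [-0.5, -0.1, 0.4]
finger_gap: 85.4
```

```bash
python3 go.py 684 -69.7 15 -80
```

```text
t 10.3 pos [683.3 -69.8  13.9] rot [ 1.7999e+02 -7.0000e-02 -8.0100e+01] gap 85.4 F [-0.5 -0.1  0.4] j6 70.1
tool delta now [-0.  -0.7 -1.1] after turn [-0.  -0.7 -1.1] dist 1.3 rotvec [ 0.01 -0.07 -0.1 ]
```

Emit:
jog_arm:
  offset:
    - [0,-0.7,-1]
    - [0,0,0]
    - [0,0,0]
    - [0,0,0]
    - [0,0,0]
  delta_rot:
    - [0,0,0]
    - [0,0,0]
    - [0,0,0]
    - [0,0,0]
    - [0,0,0]
  jaw: [0,0,0,0,0]
  newtons: 40

```text
time: 10.8
tool_pos: [686.2, -70.1, 18.5]
tcp_rot: [-179.8, -0.2, -80.1]
ft_force: [-0.2, 0.1, -1.2]
finger_gap: 61.4
```

```bash
python3 go.py 441.2 355.4 170 -80
```

```text
t 10.8 pos [686.2 -70.1  18.5] rot [-1.7977e+02 -1.6000e-01 -8.0100e+01] gap 61.4 F [-0.2  0.1 -1.2] j6 70.1
tool delta now [-460.8  167.5 -153.5] after turn [-461.5  167.4 -151.5] dist 513.8 rotvec [-0.23 -0.16 -0.1 ]
```

Emit:
jog_arm:
  offset:
    - [0,0,-15]
    - [0,0,-35]
    - [0,0,-45]
    - [-10,3,-45]
    - [-30,10,-25]
    - [-42,15,0]
    - [-42,15,0]
    - [-42,15,0]
    - [-42,15,0]
    - [-42,15,0]
  delta_rot:
    - [0,0,0]
    - [0,0,0]
    - [0,0,0]
    - [0,0,0]
    - [0,0,0]
    - [0,0,0]
    - [0,0,0]
    - [0,0,0]
    - [0,0,0]
    - [0,0,0]
  jaw: [0,0,0,0,0,0,0,0,0,0]

```text
time: 11.8
tool_pos: [555.2, 163.5, 201.4]
tcp_rot: [-179.1, -0.2, -80.7]
ft_force: [1.3, 0.1, -2.2]
finger_gap: 61.1
```

```bash
python3 go.py 443.2 355.4 150 -80
```

```text
t 11.8 pos [555.2 163.5 201.4] rot [-179.12   -0.21  -80.66] gap 61.1 F [ 1.3  0.1 -2.2] j6 92.2
tool delta now [-207.8   80.1   49.5] after turn [-208.5   76.9   51.4] dist 228.1 rotvec [-0.88 -0.21 -0.66]
```

Emit:
jog_arm:
  offset:
    - [-42,15,8]
    - [-42,14,8]
    - [-42,14,8]
    - [-30,10,8]
    - [-15,5,5]
    - [0,0,0]
  delta_rot:
    - [-0.8,-0.2,-0.6]
    - [0,0,0]
    - [0,0,0]
    - [0,0,0]
    - [0,0,0]
    - [0,0,0]
  jaw: [0,0,0,0,0,0]

```text
time: 12.4
tool_pos: [462.4, 333.8, 172.5]
tcp_rot: [-179.4, 0.2, -79.7]
ft_force: [-0.6, 0.2, -2.4]
finger_gap: 61.1
```

```bash
python3 go.py 443.2 355.4 100 -80
```

```text
t 12.4 pos [462.4 333.8 172.5] rot [-179.36    0.23  -79.67] gap 61.1 F [-0.6  0.2 -2.4] j6 110.3
tool delta now [-24.5  15.9  72.4] after turn [-24.7  15.2  72.5] dist 78.1 rotvec [-0.64  0.23  0.33]
```

Emit:
jog_arm:
  offset:
    - [-15,10,15]
    - [-9,5,25]
    - [0,0,20]
    - [0,0,10]
    - [0,0,0]
  delta_rot:
    - [-0.6,0.2,0.3]
    - [0,0,0]
    - [0,0,0]
    - [0,0,0]
    - [0,0,0]
  jaw: [0,0,0,0,0]

```text
time: 12.9
tool_pos: [446.8, 355.3, 107.6]
tcp_rot: [-179.5, 0.1, -80.0]
ft_force: [0.3, 0.3, -1.7]
finger_gap: 61.2
```

```bash
python3 go.py 443.2 355.4 35 -80
```

```text
t 12.9 pos [446.8 355.3 107.6] rot [-1.7948e+02  1.4000e-01 -7.9980e+01] gap 61.2 F [ 0.3  0.3 -1.7] j6 113.4
tool delta now [-0.5  4.1 72.6] after turn [-0.7  3.5 72.6] dist 72.7 rotvec [-0.52  0.14  0.02]
```

Emit:
jog_arm:
  offset:
    - [-0.5,3.5,20]
    - [0,0,20]
    - [0,0,15]
    - [0,0,5]
    - [0,0,0]
  delta_rot:
    - [-0.5,0.1,0]
    - [0,0,0]
    - [0,0,0]
    - [0,0,0]
    - [0,0,0]
  jaw: [0,0,0,0,0]

```text
time: 13.4
tool_pos: [446.3, 354.8, 47.2]
tcp_rot: [-179.8, 0.1, -80.1]
ft_force: [-0.5, -0.5, -2.4]
finger_gap: 61.2
```

```bash
python3 go.py 443.2 355.4 25 -80; python3 look.py 5;  python3 circ.py 5 443 355 87 62 15
```

```text
t 13.4 pos [446.3 354.8  47.2] rot [-1.7978e+02  1.2000e-01 -8.0140e+01] gap 61.2 F [-0.5 -0.5 -2.4] j6 113.4
tool delta now [-1.   3.  22.2] after turn [-1.1  3.  22.2] dist 22.5 rotvec [-0.22  0.12 -0.14]
top ell [427.1 336.5] [12.7 37.2] mec [427.3 337.4] 42.1 cen 428.5 331.3 z 83.9
scene ell [459.3 352.4] [37.3 88.2] mec [454.9 352.9] 97.4 cen 459.7 352.6 z 92.1
```

View pics/both5.png

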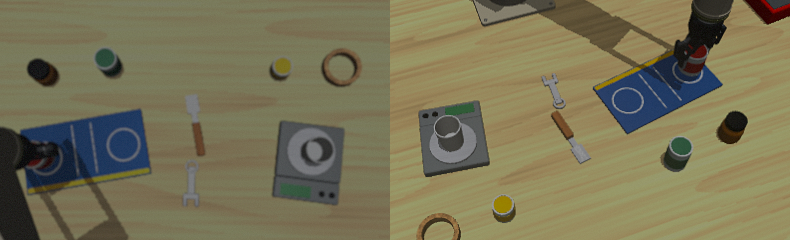

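Emit:
jog_arm:
  offset:
    - [-1,3,6]
    - [0,0,6]
    - [0,0,4]
    - [0,0,0]
  delta_rot:
    - [-0.2,0.1,0]
    - [0,0,0]
    - [0,0,0]
    - [0,0,0]
  jaw: [0,0,0,0]

```text
time: 13.9
tool_pos: [444.9, 357.0, 33.4]
tcp_rot: [-179.7, 0.1, -80.1]
ft_force: [0.3, 0.3, -2.2]
finger_gap: 61.2
```

```bash
python3 go.py 443.2 355.4 25 -80
```

```text
t 13.9 pos [444.9 357.   33.4] rot [-1.7971e+02  1.5000e-01 -8.0120e+01] gap 61.2 F [ 0.3  0.3 -2.2] j6 113.7
tool delta now [1.3 2.  8.4] after turn [1.3 1.9 8.4] dist 8.7 rotvec [-0.29  0.15 -0.12]
```

Emit:
jog_arm:
  offset:
    - [1.5,2,3]
    - [0,0,2]
    - [0,0,1]
  delta_rot:
    - [-0.3,0.1,0]
    - [0,0,0]
    - [0,0,0]
  jaw: [0,0,0]

```text
time: 14.2
tool_pos: [443.3, 355.2, 27.3]
tcp_rot: [180.0, 0.0, -80.1]
ft_force: [-0.5, -0.6, -1.6]
finger_gap: 61.3
```

```bash
python3 go.py 443.2 355.4 25 -80
```

```text
t 14.2 pos [443.3 355.2  27.3] rot [ 1.7999e+02  5.0000e-02 -8.0110e+01] gap 61.3 F [-0.5 -0.6 -1.6] j6 113.6
tool delta now [-0.2  0.   2.3] after turn [-0.2  0.   2.3] dist 2.3 rotvec [ 0.01  0.05 -0.11]
```

Emit:
jog_arm:
  offset:
    - [0,0,1.2]
    - [0,0,1.2]
  delta_rot:
    - [0,0,0]
    - [0,0,0]
  jaw: [0,0]

```text
time: 14.4
tool_pos: [443.4, 355.2, 24.8]
tcp_rot: [-180.0, 0.1, -80.1]
ft_force: [-0.2, -0.2, -1.7]
finger_gap: 60.9
```

Emit:
jog_arm:
  offset:
    - [0,0,1]
    - [0,0,1]
  delta_rot:
    - [0,0,0]
    - [0,0,0]
  jaw: [0,0]

```text
time: 14.6
tool_pos: [443.5, 355.3, 24.2]
tcp_rot: [180.0, 0.0, -80.1]
ft_force: [-5.8, -4.0, 12.0]
finger_gap: 61.0
```

Contact. Release, rise, and head towards the green tin.

Emit:
jog_arm:
  offset:
    - [0,0,-0.5]
    - [0,0,0]
    - [0,0,0]
    - [0,0,0]
    - [0,0,-10]
    - [0,0,-25]
    - [0,0,-40]
    - [0,0,-35]
    - [0,0,0]
  delta_rot:
    - [0,0,0]
    - [0,0,0]
    - [0,0,0]
    - [0,0,0]
    - [0,0,0]
    - [0,0,0]
    - [0,0,0]
    - [0,0,0]
    - [0,0,0]
  jaw: [100,100,100,100,100,100,100,100,100]

```text
time: 15.5
tool_pos: [443.4, 355.1, 140.8]
tcp_rot: [180.0, 0.0, -80.1]
ft_force: [1.0, 0.3, 0.0]
finger_gap: 85.8
```

```bash
python3 go.py 669.4 203.7 140 -80
```

```text
t 15.5 pos [443.4 355.1 140.8] rot [ 1.7998e+02  4.0000e-02 -8.0110e+01] gap 85.8 F [1.  0.3 0. ] j6 113.6
tool delta now [ 188.  -196.7    0.6] after turn [ 188.4 -196.3    0.8] dist 272.1 rotvec [ 0.02  0.04 -0.11]
```

Emit:
jog_arm:
  offset:
    - [15,-15,-10]
    - [30,-32,0]
    - [34,-35,0]
    - [34,-35,0]
    - [34,-35,0]
    - [25,-26,0]
    - [10,-10,0]
    - [0,0,0]
  delta_rot:
    - [0,0,0]
    - [0,0,0]
    - [0,0,0]
    - [0,0,0]
    - [0,0,0]
    - [0,0,0]
    - [0,0,0]
    - [0,0,0]
  jaw: [100,100,100,100,100,100,100,100]

```text
time: 16.3
tool_pos: [667.7, 203.7, 154.0]
tcp_rot: [-179.8, 0.2, -79.9]
ft_force: [-0.9, -0.4, -1.2]
finger_gap: 85.2
```

```bash
python3 go.py 669.4 203.7 100 -80; python3 look.py 6;  python3 circ.py 6 441 355 74 62; sed -e "s/'0.npz'/'6.npz'/" m2.py > m3.py; python3 m3.py|grep -E "top|scene|ell|yellow"
```

```text
t 16.3 pos [667.7 203.7 154. ] rot [-1.7976e+02  1.5000e-01 -7.9900e+01] gap 85.2 F [-0.9 -0.4 -1.2] j6 92.6
tool delta now [ 0.5 -1.5 54. ] after turn [ 0.3 -1.7 54. ] dist 54.0 rotvec [-0.24  0.15  0.1 ]
top none
scene ell [433.  337.2] [26.3 57.6] mec [438.1 342.3] 58.5 cen 432.7 337.0 z 72.6
top board ((480.52886962890625, 169.87460327148438), (145.3622589111328, 106.95825958251953), 12.378049850463867) z 9.509017024766
yellow stripe cen [401.03420463 193.03948969] 1
 white [204 207  27  31 187] ell [478.4 166.4] [66.  75.7] rect ((485.57635498046875, 154.9346923828125), (83.03923034667969, 45.66858673095703), 32.245235443115234)
scene board ((460.4452819824219, 256.0191650390625), (158.378662109375, 294.0906066894531), 10.19625473022461) z 7.006255754277552
yellow stripe cen [380.97114269 282.60537568] 242
 white [382 141  10  21  60] ell [435.5 338.5] [48.  64.8] rect ((431.75531005859375, 322.2950439453125), (19.59563446044922, 66.23025512695312), 73.247314453125)
 white [362 147  27  31  77] ell [453.4 281.2] [  5.3 116.6] rect ((453.8707275390625, 281.2264709472656), (111.61620330810547, 5.685135364532471), 10.257325172424316)
 white [348 154  29  34  89] ell [465.6 236.9] [  5.6 129.5] rect ((467.18316650390625, 237.2683563232422), (120.36380767822266, 6.15833044052124), 10.13369083404541)
 white [321 168  33  26 161] ell [474.6 165.6] [75.5 77.6] rect ((475.73809814453125, 164.01834106445312), (80.60585021972656, 76.62813568115234), 65.33199310302734)
```

View pics/both6.png

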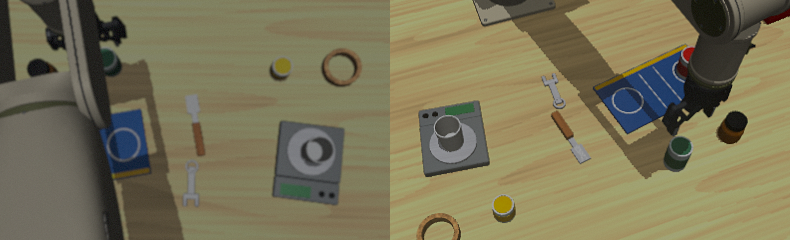

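Red is occluded; check it later. Descend on green (target TCP z ≈ 22).

Emit:
jog_arm:
  offset:
    - [0,-1,20]
    - [0,0,25]
    - [0,0,15]
    - [0,0,5]
    - [0,0,0]
  delta_rot:
    - [0,0,0]
    - [0,0,0]
    - [0,0,0]
    - [0,0,0]
    - [0,0,0]
  jaw: [100,100,100,100,100]

```text
time: 16.9
tool_pos: [663.0, 211.9, 88.8]
tcp_rot: [-179.8, 0.3, -79.4]
ft_force: [-0.2, 0.0, 0.4]
finger_gap: 85.3
```

```bash
python3 go.py 669.4 203.7 22 -80
```

```text
t 16.9 pos [663.  211.9  88.8] rot [-179.77    0.27  -79.43] gap 85.3 F [-0.2  0.   0.4] j6 92.7
tool delta now [ 9.6 -4.5 66.8] after turn [ 9.2 -4.9 66.8] dist 67.6 rotvec [-0.23  0.27  0.57]
```

Emit:
jog_arm:
  offset:
    - [9,-5,0]
    - [0,0,3]
    - [0,0,0]
  delta_rot:
    - [-0.2,0.3,0.5]
    - [0,0,0]
    - [0,0,0]
  jaw: [100,100,100]

```text
time: 17.2
tool_pos: [671.1, 204.3, 88.5]
tcp_rot: [-179.8, -0.0, -79.9]
ft_force: [-0.1, -0.4, 0.3]
finger_gap: 85.4
```

```bash
python3 go.py 669.4 203.7 22 -80
```

```text
t 17.2 pos [671.1 204.3  88.5] rot [-1.798e+02 -5.000e-02 -7.992e+01] gap 85.4 F [-0.1 -0.4  0.3] j6 92.7
tool delta now [ 0.3  2.  66.5] after turn [ 0.3  1.8 66.5] dist 66.5 rotvec [-0.2  -0.05  0.08]
```

Emit:
jog_arm:
  offset:
    - [0,2,20]
    - [0,0,20]
    - [0,0,15]
    - [0,0,6]
    - [0,0,0]
  delta_rot:
    - [0,0,0]
    - [0,0,0]
    - [0,0,0]
    - [0,0,0]
    - [0,0,0]
  jaw: [100,100,100,100,100]

```text
time: 17.7
tool_pos: [673.4, 203.9, 30.2]
tcp_rot: [-179.3, -0.0, -80.0]
ft_force: [-0.1, -0.6, 0.8]
finger_gap: 85.2
```

```bash
python3 go.py 669.4 203.7 22 -80
```

```text
t 17.7 pos [673.4 203.9  30.2] rot [-1.7935e+02 -2.0000e-02 -8.0000e+01] gap 85.2 F [-0.1 -0.6  0.8] j6 92.7
tool delta now [-0.5  4.1  8.2] after turn [-0.5  4.   8.2] dist 9.2 rotvec [-0.65 -0.02 -0.  ]
```

Emit:
jog_arm:
  offset:
    - [-0.5,5,8]
    - [0,1,2]
    - [0,0,0]
  delta_rot:
    - [-0.7,0,0]
    - [0,0,0]
    - [0,0,0]
  jaw: [100,100,100]

```text
time: 18.0
tool_pos: [668.1, 203.6, 21.3]
tcp_rot: [-180.0, -0.0, -80.0]
ft_force: [0.8, -0.2, -1.0]
finger_gap: 85.4
```

```bash
python3 go.py 669.4 203.7 22 -80
```

```text
t 18.0 pos [668.1 203.6  21.3] rot [-1.7999e+02 -2.0000e-02 -8.0010e+01] gap 85.4 F [ 0.8 -0.2 -1. ] j6 92.8
tool delta now [ 0.1 -1.3 -0.7] after turn [ 0.1 -1.3 -0.7] dist 1.5 rotvec [-0.01 -0.02 -0.01]
```

Emit:
jog_arm:
  offset:
    - [0,-1,0]
    - [0,0,0]
    - [0,0,0]
    - [0,0,0]
    - [0,0,0]
    - [0,0,0]
  delta_rot:
    - [0,0,0]
    - [0,0,0]
    - [0,0,0]
    - [0,0,0]
    - [0,0,0]
    - [0,0,0]
  jaw: [0,0,0,0,0,0]

```text
time: 18.6
tool_pos: [670.0, 204.1, 22.7]
tcp_rot: [-179.9, -0.0, -80.0]
ft_force: [-0.1, -0.7, -2.1]
finger_gap: 53.1
```

```bash
python3 go.py 474.6 168 170 -80
```

```text
t 18.6 pos [670.  204.1  22.7] rot [-1.7988e+02 -1.0000e-02 -8.0000e+01] gap 53.1 F [-0.1 -0.7 -2.1] j6 92.8
tool delta now [   1.6  198.3 -147.7] after turn [   1.6  198.6 -147.3] dist 247.3 rotvec [-0.12 -0.01  0.  ]
```

Emit:
jog_arm:
  offset:
    - [0,0,-15]
    - [0,0,-35]
    - [0,0,-40]
    - [0,10,-30]
    - [0,25,-15]
    - [0,40,0]
    - [0,42,0]
    - [0,35,0]
    - [0,20,0]
    - [0,5,0]
  delta_rot:
    - [0,0,0]
    - [0,0,0]
    - [0,0,0]
    - [0,0,0]
    - [0,0,0]
    - [0,0,0]
    - [0,0,0]
    - [0,0,0]
    - [0,0,0]
    - [0,0,0]
  jaw: [0,0,0,0,0,0,0,0,0,0]

```text
time: 19.6
tool_pos: [491.2, 172.3, 172.4]
tcp_rot: [-179.4, 0.0, -80.0]
ft_force: [0.2, -0.1, -1.3]
finger_gap: 53.2
```

```bash
python3 go.py 475.2 168 80 -80
```

```text
t 19.6 pos [491.2 172.3 172.4] rot [-1.794e+02  1.000e-02 -8.003e+01] gap 53.2 F [ 0.2 -0.1 -1.3] j6 93.7
tool delta now [ 1.5 17.4 92.3] after turn [ 1.4 16.5 92.4] dist 93.9 rotvec [-0.6   0.01 -0.03]
```

Emit:
jog_arm:
  offset:
    - [0,8,15]
    - [0,4,30]
    - [0,0,25]
    - [0,0,12]
    - [0,0,0]
  delta_rot:
    - [-0.6,0,0]
    - [0,0,0]
    - [0,0,0]
    - [0,0,0]
    - [0,0,0]
  jaw: [0,0,0,0,0]

```text
time: 20.1
tool_pos: [484.3, 171.3, 95.0]
tcp_rot: [-179.3, 0.1, -80.0]
ft_force: [-0.3, -0.6, -1.8]
finger_gap: 53.3
```

```bash
python3 go.py 475.2 168 30 -80;python3 look.py 7;  python3 circ.py 7 441 355 74 62; sed -e "s/'0.npz'/'7.npz'/" m2.py > m3.py; python3 m3.py|grep -E "top|scene|ell|yellow"
```

```text
t 20.1 pos [484.3 171.3  95. ] rot [-1.7934e+02  5.0000e-02 -8.0030e+01] gap 53.3 F [-0.3 -0.6 -1.8] j6 93.8
tool delta now [ 1.7 10.3 64.9] after turn [ 1.7  9.5 65. ] dist 65.7 rotvec [-0.66  0.05 -0.03]
top ell [439.5 332.8] [15.7 33.6] mec [436.7 331.6] 35.7 cen 439.0 332.6 z 75.5
scene ell [444.3 348.6] [58.6 59.9] mec [444.6 348.5] 62.9 cen 444.2 348.7 z 72.3
top board ((420.4385986328125, 306.3641357421875), (92.04108428955078, 120.36931610107422), 9.786961555480957) z 9.479727241895194
yellow stripe cen [379.39183673 299.6712003 ] 161
 white [164 231   6  26  80] ell [428.3 282.5] [ 6.9 72.7] rect ((428.138916015625, 282.5094909667969), (60.929195404052734, 7.483645915985107), 10.03742504119873)
 white [136 233  17  23  91] ell [428.2 338.4] [32.7 56.7] rect ((423.2590026855469, 331.1278381347656), (19.128704071044922, 63.963958740234375), 58.08280563354492)
scene board ((461.5973815917969, 257.26763916015625), (157.90924072265625, 297.97052001953125), 10.923656463623047) z 7.110991811610845
yellow stripe cen [368.98225221 350.17858326] 81
 white [391 129  17  17  56] ell [400.  381.9] [41.9 56.2] rect ((403.1224365234375, 371.40997314453125), (60.92993927001953, 22.70122718811035), 13.270230293273926)
 white [382 141  32  23 132] ell [440.5 352.2] [77.  77.6] rect ((448.27001953125, 344.7102966308594), (81.60922241210938, 62.2881965637207), 47.54844284057617)
 white [363 147  29  34  84] ell [460.8 282.5] [  5.3 131.5] rect ((460.6706848144531, 282.45697021484375), (120.2264175415039, 5.685135364532471), 10.257325172424316)
 white [356 163  21  25  64] ell [483.8 240.2] [ 5.7 88.9] rect ((484.06561279296875, 240.2076416015625), (86.0838851928711, 6.317551612854004), 9.834850311279297)
 white [329 178  25  16  80] ell [470.8 163.1] [79.5 85. ] rect ((501.35760498046875, 171.9373321533203), (26.01425552368164, 74.5282211303711), 14.593706130981445)
```

View pics/both7.png

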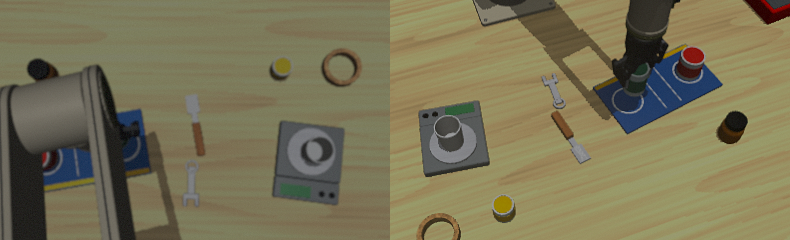

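Emit:
jog_arm:
  offset:
    - [0,10,10]
    - [0,2,15]
    - [0,0,10]
    - [0,0,0]
  delta_rot:
    - [-0.7,0,0]
    - [0,0,0]
    - [0,0,0]
    - [0,0,0]
  jaw: [0,0,0,0]

```text
time: 20.6
tool_pos: [475.5, 170.0, 62.4]
tcp_rot: [-179.6, 0.1, -80.0]
ft_force: [-0.2, 0.2, -1.2]
finger_gap: 53.7
```

```bash
python3 go.py 474.9 170 30 -80
```

```text
t 20.6 pos [475.5 170.   62.4] rot [-1.7963e+02  9.0000e-02 -8.0040e+01] gap 53.7 F [-0.2  0.2 -1.2] j6 93.8
tool delta now [-0.   0.8 32.3] after turn [-0.1  0.6 32.4] dist 32.4 rotvec [-0.37  0.09 -0.04]
```

Emit:
jog_arm:
  offset:
    - [0,1,10]
    - [0,0,10]
    - [0,0,5]
    - [0,0,2]
    - [0,0,0]
  delta_rot:
    - [-0.4,0,0]
    - [0,0,0]
    - [0,0,0]
    - [0,0,0]
    - [0,0,0]
  jaw: [0,0,0,0,0]

```text
time: 21.1
tool_pos: [474.3, 169.9, 32.4]
tcp_rot: [179.9, 0.1, -80.0]
ft_force: [0.2, -0.1, -1.7]
finger_gap: 53.4
```

```bash
python3 go.py 474.9 170 30 -80
```

```text
t 21.1 pos [474.3 169.9  32.4] rot [ 1.7988e+02  8.0000e-02 -8.0040e+01] gap 53.4 F [ 0.2 -0.1 -1.7] j6 93.8
tool delta now [-0.  -0.6  2.4] after turn [-0.  -0.6  2.4] dist 2.5 rotvec [ 0.12  0.08 -0.04]
```

Emit:
jog_arm:
  offset:
    - [0,-0.5,1.2]
    - [0,0,1.2]
  delta_rot:
    - [0,0,0]
    - [0,0,0]
  jaw: [0,0]

```text
time: 21.3
tool_pos: [475.3, 170.1, 30.5]
tcp_rot: [179.9, 0.1, -80.0]
ft_force: [-5.7, -0.5, 12.1]
finger_gap: 53.3
```

Emit:
jog_arm:
  offset:
    - [0,0,-0.5]
    - [0,0,0]
    - [0,0,0]
    - [0,0,0]
    - [0,0,-10]
    - [0,0,-25]
    - [0,0,-40]
    - [10,0,-30]
    - [30,5,0]
    - [40,0,0]
    - [40,0,0]
    - [30,0,0]
    - [10,0,0]
    - [0,0,0]
  delta_rot:
    - [0,0,0]
    - [0,0,0]
    - [0,0,0]
    - [0,0,0]
    - [0,0,0]
    - [0,0,0]
    - [0,0,0]
    - [0,0,0]
    - [0,0,0]
    - [0,0,0]
    - [0,0,0]
    - [0,0,0]
    - [0,0,0]
    - [0,0,0]
  jaw: [100,100,100,100,100,100,100,100,100,100,100,100,100,100]

```text
time: 22.7
tool_pos: [501.9, 7.1, 150.9]
tcp_rot: [-179.4, -0.0, -79.9]
ft_force: [-0.8, 0.0, 0.4]
finger_gap: 85.7
```

```bash
python3 go.py 500 -13 150 -80;python3 look.py 8;  python3 circ.py 8 441 355 74 62;python3 circ.py 8 475 169 84 54; sed -e "s/'0.npz'/'8.npz'/" m2.py > m3.py; python3 m3.py|grep -E "top|scene|ell|yellow"
```

```text
t 22.7 pos [501.9   7.1 150.9] rot [-1.794e+02 -3.000e-02 -7.986e+01] gap 85.7 F [-0.8  0.   0.4] j6 74.7
tool delta now [19.5  5.4  0.8] after turn [19.5  5.3  0.9] dist 20.2 rotvec [-0.6  -0.02  0.14]
top ell [443.8 355.8] [59.6 62.2] mec [444.  355.5] 63.6 cen 443.8 355.8 z 75.7
scene ell [444.3 348.5] [58.8 60.4] mec [444.6 348.3] 63.2 cen 444.2 348.6 z 72.3
top ell [478.4 190.6] [12.6 48. ] mec [478.1 185.1] 45.0 cen 478.4 190.7 z 85.1
scene ell [475.9 166.5] [52.2 54.2] mec [476.4 164.8] 58.0 cen 475.8 166.6 z 83.4
top board ((453.5203552246094, 295.7126159667969), (152.41085815429688, 231.75669860839844), 10.197571754455566) z 9.47099300287349
yellow stripe cen [381.58446335 287.6111667 ] 277
 white [179 202  10  51 166] ell [469.2 243. ] [  7.1 150.2] rect ((468.3748779296875, 242.83786010742188), (122.94166564941406, 7.906389236450195), 10.185005187988281)
 white [160 205  10  52 160] ell [461.1 288.6] [  6.9 147.1] rect ((459.8401794433594, 288.17138671875), (125.33500671386719, 7.7414374351501465), 10.24232006072998)
 white [194 213   5  16  43] ell [484.2 213. ] [ 8.2 35.
[... 583 characters left out ...]
2.70122718811035), 13.270230293273926)
 white [382 141  32  23 134] ell [440.5 352.2] [77.1 77.5] rect ((448.27001953125, 344.7102966308594), (81.60922241210938, 62.2881965637207), 47.54844284057617)
 white [362 147  30  34  87] ell [460.4 282.4] [  5.3 133.2] rect ((459.3891296386719, 282.2242126464844), (122.8311767578125, 5.693719387054443), 10.245081901550293)
 white [330 153  47  35 211] ell [455.2 210.7] [ 54.2 146.6] rect ((466.6416320800781, 209.49356079101562), (132.35183715820312, 62.534481048583984), 11.348248481750488)
 white [321 169  33  25 158] ell [474.5 165.2] [76.4 76.8] rect ((480.2451477050781, 161.01971435546875), (81.115966796875, 66.91915130615234), 53.176483154296875)
```

View pics/both8.png

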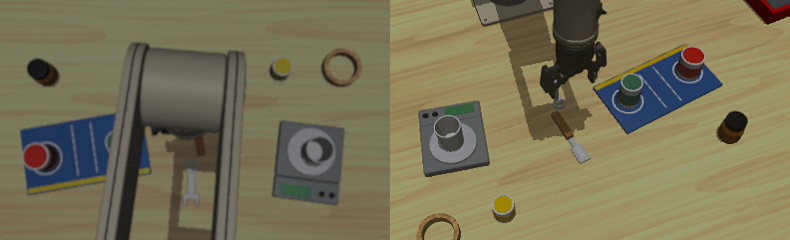

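```bash
python3 go.py 443.5 355.3 140 -80
```

```text
t 22.8 pos [501.6   8.6 150.5] rot [-179.42    0.    -79.76] gap 84.9 F [-0.2  0.7 -0. ] j6 74.7
tool delta now [-351.5   -4.3   10.6] after turn [-351.5   -3.    10.5] dist 351.7 rotvec [-0.58  0.01  0.24]
```

Emit:
jog_arm:
  offset:
    - [-20,0,0]
    - [-40,0,0]
    - [-45,0,0]
    - [-45,0,0]
    - [-45,0,0]
    - [-45,0,0]
    - [-45,0,0]
    - [-30,0,0]
    - [-15,0,0]
    - [0,0,0]
  delta_rot:
    - [-0.6,0,0.2]
    - [0,0,0]
    - [0,0,0]
    - [0,0,0]
    - [0,0,0]
    - [0,0,0]
    - [0,0,0]
    - [0,0,0]
    - [0,0,0]
    - [0,0,0]
  jaw: [100,100,100,100,100,100,100,100,100,100]

```text
time: 23.8
tool_pos: [430.5, 359.7, 150.8]
tcp_rot: [179.8, 0.2, -79.2]
ft_force: [-0.8, 0.4, 0.2]
finger_gap: 85.2
```

```bash
python3 go.py 443.5 355.3 100 -80
```

```text
t 23.8 pos [430.5 359.7 150.8] rot [179.83   0.22 -79.17] gap 85.2 F [-0.8  0.4  0.2] j6 113.6
tool delta now [  7.  -12.1  50.8] after turn [  6.6 -12.1  50.8] dist 52.7 rotvec [0.17 0.22 0.83]
```

Emit:
jog_arm:
  offset:
    - [6,-12,10]
    - [0,0,20]
    - [0,0,15]
    - [0,0,0]
  delta_rot:
    - [0.2,0.2,0.8]
    - [0,0,0]
    - [0,0,0]
    - [0,0,0]
  jaw: [100,100,100,100]

```text
time: 24.2
tool_pos: [443.4, 355.8, 102.8]
tcp_rot: [-180.0, -0.1, -79.9]
ft_force: [-0.3, 0.5, -0.0]
finger_gap: 85.5
```

```bash
python3 go.py 443.5 355.3 28 -80
```

```text
t 24.2 pos [443.4 355.8 102.8] rot [-1.7996e+02 -7.0000e-02 -7.9890e+01] gap 85.5 F [-0.3  0.5 -0. ] j6 113.5
tool delta now [ 0.4  0.  74.8] after turn [ 0.5 -0.  74.8] dist 74.8 rotvec [-0.04 -0.07  0.11]
```

Emit:
jog_arm:
  offset:
    - [0,0,25]
    - [0,0,25]
    - [0,0,15]
    - [0,0,5]
    - [0,0,0]
  delta_rot:
    - [0,0,0]
    - [0,0,0]
    - [0,0,0]
    - [0,0,0]
    - [0,0,0]
  jaw: [100,100,100,100,100]

```text
time: 24.7
tool_pos: [446.0, 353.5, 31.9]
tcp_rot: [-179.9, -0.1, -80.2]
ft_force: [-0.8, 0.0, -0.1]
finger_gap: 85.6
```

```bash
python3 go.py 443.5 355.3 28 -80
```

```text
t 24.7 pos [446.  353.5  31.9] rot [-1.7988e+02 -9.0000e-02 -8.0150e+01] gap 85.6 F [-0.8  0.  -0.1] j6 113.5
tool delta now [-2.3  2.2  3.9] after turn [-2.3  2.2  3.9] dist 5.0 rotvec [-0.12 -0.09 -0.15]
```

Emit:
jog_arm:
  offset:
    - [-2,2,3]
    - [0,0,0]
    - [0,0,0]
    - [0,0,0]
    - [0,0,0]
    - [0,0,0]
  delta_rot:
    - [0,0,0]
    - [0,0,0]
    - [0,0,0]
    - [0,0,0]
    - [0,0,0]
    - [0,0,0]
  jaw: [100,0,0,0,0,0]

```text
time: 25.3
tool_pos: [445.8, 356.7, 32.8]
tcp_rot: [-179.6, 0.0, -80.2]
ft_force: [0.7, 1.0, -2.0]
finger_gap: 61.4
```

```bash
python3 go.py 440.7 358.3 28 -80
```

```text
t 25.3 pos [445.8 356.7  32.8] rot [-1.7958e+02  4.0000e-02 -8.0150e+01] gap 61.4 F [ 0.7  1.  -2. ] j6 113.8
tool delta now [-2.4  4.8  4.8] after turn [-2.4  4.8  4.8] dist 7.2 rotvec [-0.42  0.04 -0.15]
```

Emit:
jog_arm:
  offset:
    - [-2,4,0]
    - [0,0,0]
  delta_rot:
    - [-0.4,0,-0.1]
    - [0,0,0]
  jaw: [0,0]

```text
time: 25.5
tool_pos: [440.9, 358.0, 32.5]
tcp_rot: [179.9, 0.0, -80.0]
ft_force: [0.0, -0.8, -1.6]
finger_gap: 61.0
```

```bash
python3 go.py 441.5 358.3 30 -80
```

```text
t 25.5 pos [440.9 358.   32.5] rot [ 1.7995e+02  3.0000e-02 -8.0040e+01] gap 61.0 F [ 0.  -0.8 -1.6] j6 113.9
tool delta now [-0.2 -0.6  2.5] after turn [-0.2 -0.6  2.5] dist 2.6 rotvec [ 0.05  0.03 -0.04]
```

Emit:
jog_arm:
  offset:
    - [0,-0.5,1]
    - [0,0,1]
  delta_rot:
    - [0,0,0]
    - [0,0,0]
  jaw: [0,0]

```text
time: 25.7
tool_pos: [441.3, 358.1, 31.7]
tcp_rot: [179.9, 0.0, -80.0]
ft_force: [-7.3, -4.9, 16.9]
finger_gap: 60.7
```

Contact. Release, rise, go to the spatula.

Emit:
jog_arm:
  offset:
    - [0,0,-0.7]
    - [0,0,0]
    - [0,0,0]
    - [0,0,0]
    - [0,0,-10]
    - [0,0,-25]
    - [0,0,-40]
    - [10,0,-35]
    - [30,0,-10]
    - [45,0,0]
    - [45,0,0]
    - [45,0,0]
    - [45,0,0]
    - [45,0,0]
    - [45,0,0]
    - [30,0,0]
    - [10,0,0]
    - [0,0,0]
  delta_rot:
    - [0,0,0]
    - [0,0,0]
    - [0,0,0]
    - [0,0,0]
    - [0,0,0]
    - [0,0,0]
    - [0,0,0]
    - [0,0,0]
    - [0,0,0]
    - [0,0,0]
    - [0,0,0]
    - [0,0,0]
    - [0,0,0]
    - [0,0,0]
    - [0,0,0]
    - [0,0,0]
    - [0,0,0]
    - [0,0,0]
  jaw: [100,100,100,100,100,100,100,100,100,100,100,100,100,100,100,100,100,100]

```text
time: 27.5
tool_pos: [507.0, 2.0, 169.6]
tcp_rot: [-179.2, -0.0, -79.8]
ft_force: [0.5, -0.3, -0.2]
finger_gap: 85.2
```

```bash
python3 go.py 500 -13 150 -80;python3 look.py 9;  python3 circ.py 9 441 358 74 62;python3 circ.py 9 475 169 84 54
cat > sp.py <<'E'
import sys; from h import *
tag=sys.argv[1]; cx,cy,z0=map(float,sys.argv[2:5])
for n in('top','scene'):
    f=np.load(f'{n}{tag}.npz'); p=f['p']; W=cloud(n,f['d']); hsv=cv2.cvtColor(p,cv2.COLOR_RGB2HSV)
    near=(np.hypot(W[...,0]-cx,W[...,1]-cy)<95)
    hd=((cv2.inRange(hsv,(3,110,30),(15,255,255))>0)&near).astype(np.uint8)
    nl,l,st,_=cv2.connectedComponentsWithStats(hd); i=1+np.argmax(st[1:,4]); hd=l==i
    P=onplane(n,np.argwhere(hd)[:,::-1].astype(float),z0+16)[:,:2].astype(np.float32)
    hc=P.mean(0); v=cv2.fitLine(P,cv2.DIST_L2,0,.01,.01).ravel()[:2]; v*=np.sign(v[0])
    print(n,'handle n',len(P),'mean',hc.round(1),'ang',np.degrees(np.arctan2(v[1],v[0])).round(1),'rect',cv2.minAreaRect(P))
    sm=P@v; 
    bl=((hsv[...,1]<75)&(hsv[...,2]>95)&near&(W[...,2]<z0+14)).astype(np.uint8)
    nl,l,st,_=cv2.connectedComponentsWithStats(bl)
    for i in range(1,nl):
        if st[i,4]<30: continue
        B=onplane(n,np.argwhere(l==i)[:,::-1].astype(float),z0+4)[:,:2].astype(np.float32)
        u=B.mean(0)-hc; print('  blade',len(B),'mean',B.mean(0).round(1),'dir ang',np.degrees(np.arctan2(u[1],u[0])).round(1),'dist',np.linalg.norm(u).round(1),'far end',((B-hc)@v).max().round(1))
E
python3 sp.py 0 522 -8 0
```

```text
t 27.5 pos [507.    2.  169.6] rot [-1.7924e+02 -4.0000e-02 -7.9840e+01] gap 85.2 F [ 0.5 -0.3 -0.2] j6 74.1
tool delta now [13.6  9.8 19.5] after turn [13.6  9.5 19.6] dist 25.7 rotvec [-0.76 -0.03  0.16]
top ell [439.7 358. ] [59.8 62.1] mec [439.4 358. ] 63.5 cen 439.7 358.0 z 75.7
scene ell [440.5 350.9] [59.2 60.4] mec [440.6 350. ] 64.0 cen 440.4 350.9 z 72.3
top ell [478.4 190.2] [13.3 46.9] mec [478.1 185.1] 45.0 cen 478.5 190.2 z 85.2
scene ell [476.  166.4] [52.2 54.4] mec [476.3 165.5] 57.2 cen 476.0 166.4 z 83.2
top handle n 223 mean [486.4 -10.2] ang 10.2 rect ((486.91497802734375, -10.445526123046875), (76.96121215820312, 17.493976593017578), 9.14926528930664)
  blade 1820 mean [544.3 -15.3] dir ang -5.0 dist 58.2 far end 129.1
  blade 35 mean [481.   53.9] dir ang 94.8 dist 64.3 far end 11.6
  blade 37 mean [480.   16.7] dir ang 103.3 dist 27.6 far end 4.5
  blade 77 mean [435.7   7.4] dir ang 160.8 dist 53.6 far end -37.0
scene handle n 215 mean [491.2 -15.8] ang 9.3 rect ((490.8674011230469, -15.348756790161133), (79.06254577636719, 21.3830509185791), 7.799249649047852)
  blade 274 mean [567.2  -0.6] dir ang 11.4 dist 77.5 far end 109.2
```

View pics/both9.png

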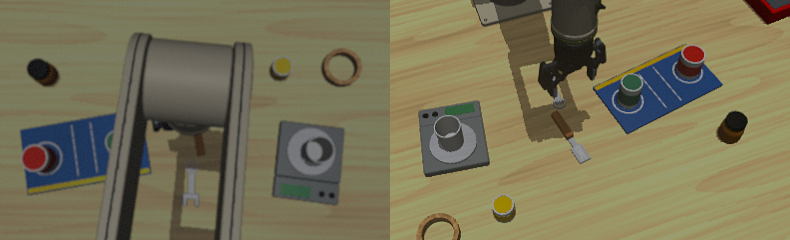

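```bash
python3 go.py 508.2 -8 40 -80
```

```text
t 27.6 pos [506.8   3.8 169.4] rot [-1.7925e+02 -1.0000e-02 -7.9720e+01] gap 85.5 F [-0.2  0.4 -0.3] j6 74.2
tool delta now [ 11.8   2.4 129.4] after turn [ 11.8   0.7 129.4] dist 129.9 rotvec [-0.75 -0.01  0.28]
```

Emit:
jog_arm:
  offset:
    - [12,0,20]
    - [0,0,35]
    - [0,0,30]
    - [0,0,15]
    - [0,0,0]
  delta_rot:
    - [-0.7,0,0.3]
    - [0,0,0]
    - [0,0,0]
    - [0,0,0]
    - [0,0,0]
  jaw: [60,60,60,60,60]

```text
time: 28.1
tool_pos: [510.3, 0.5, 68.3]
tcp_rot: [-179.7, 0.1, -79.5]
ft_force: [0.3, -0.0, 0.3]
finger_gap: 51.3
```

```bash
python3 go.py 508.2 -8 20 -80
```

```text
t 28.1 pos [5.103e+02 5.000e-01 6.830e+01] rot [-1.7974e+02  8.0000e-02 -7.9480e+01] gap 51.3 F [ 0.3 -0.   0.3] j6 73.6
tool delta now [ 8.   3.9 48.3] after turn [ 8.   3.6 48.3] dist 49.1 rotvec [-0.26  0.08  0.52]
```

Emit:
jog_arm:
  offset:
    - [8,4,15]
    - [0,0,15]
    - [0,0,10]
    - [0,0,0]
  delta_rot:
    - [-0.2,0.1,0.5]
    - [0,0,0]
    - [0,0,0]
    - [0,0,0]
  jaw: [60,60,60,60]

```text
time: 28.5
tool_pos: [509.1, -6.2, 28.3]
tcp_rot: [-179.8, -0.1, -79.8]
ft_force: [0.6, 0.4, 0.3]
finger_gap: 51.1
```

```bash
python3 go.py 508.2 -8 5 -80; python3 look.py 10
```

```text
t 28.5 pos [509.1  -6.2  28.3] rot [-1.798e+02 -8.000e-02 -7.977e+01] gap 51.1 F [0.6 0.4 0.3] j6 73.3
tool delta now [ 1.6  1.3 23.3] after turn [ 1.6  1.2 23.3] dist 23.3 rotvec [-0.2  -0.08  0.23]
```

View pics/both10.png

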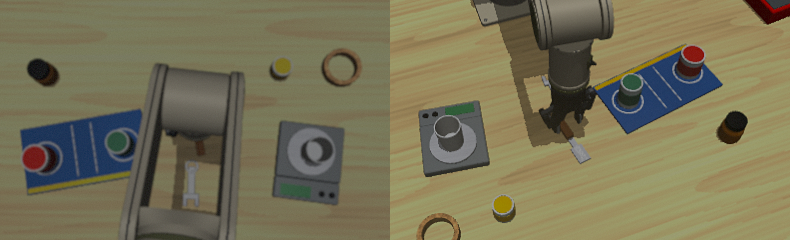

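Emit:
jog_arm:
  offset:
    - [1.6,1.3,10]
    - [0,0,6]
    - [0,0,4]
    - [0,0,0]
  delta_rot:
    - [-0.2,0,0.2]
    - [0,0,0]
    - [0,0,0]
    - [0,0,0]
  jaw: [60,60,60,60]

```text
time: 29.0
tool_pos: [511.1, -8.8, 10.2]
tcp_rot: [-179.7, -0.2, -80.0]
ft_force: [0.1, 0.4, -0.2]
finger_gap: 51.4
```

```bash
python3 go.py 508.2 -8 4 -80; python3 circ.py 10 475 169 84 54
```

```text
t 29.0 pos [511.1  -8.8  10.2] rot [-179.69   -0.18  -80.02] gap 51.4 F [ 0.1  0.4 -0.2] j6 73.4
tool delta now [-1.3  2.8  6.2] after turn [-1.3  2.7  6.2] dist 6.9 rotvec [-0.31 -0.18 -0.02]
top ell [475.8 171.6] [51.6 52.6] mec [475.9 171.7] 54.0 cen 475.8 171.6 z 85.4
scene ell [475.6 166.5] [52.4 53.5] mec [476. 166.] 56.4 cen 475.5 166.5 z 83.0
```

Emit:
jog_arm:
  offset:
    - [-1.3,3.5,4]
    - [0,1,2]
    - [0,0,0]
  delta_rot:
    - [-0.3,-0.2,0]
    - [0,0,0]
    - [0,0,0]
  jaw: [60,60,60]

```text
time: 29.3
tool_pos: [506.1, -8.3, 3.8]
tcp_rot: [180.0, 0.0, -80.0]
ft_force: [0.3, -0.3, 0.0]
finger_gap: 51.5
```

```bash
python3 go.py 508.2 -8 4 -80
```

```text
t 29.3 pos [506.1  -8.3   3.8] rot [ 1.7999e+02  4.0000e-02 -8.0020e+01] gap 51.5 F [ 0.3 -0.3  0. ] j6 73.2
tool delta now [ 0.1 -2.1 -0.2] after turn [ 0.1 -2.1 -0.2] dist 2.1 rotvec [ 0.01  0.04 -0.02]
```

Emit:
jog_arm:
  offset:
    - [0,-1,0]
    - [0,0,0]
    - [0,0,0]
    - [0,0,0]
    - [0,0,0]
  delta_rot:
    - [0,0,0]
    - [0,0,0]
    - [0,0,0]
    - [0,0,0]
    - [0,0,0]
  jaw: [0,0,0,0,0]
  newtons: 40

```text
time: 29.8
tool_pos: [507.6, -8.1, 4.3]
tcp_rot: [-180.0, 0.0, -80.0]
ft_force: [-0.2, 0.1, -0.8]
finger_gap: 18.7
```

```bash
python3 go.py 443.1 261.5 150 -80
```

```text
t 29.8 pos [507.6  -8.1   4.3] rot [-1.7996e+02  2.0000e-02 -8.0020e+01] gap 18.7 F [-0.2  0.1 -0.8] j6 73.3
tool delta now [-276.8   16.7 -145.6] after turn [-276.7   16.7 -145.7] dist 313.2 rotvec [-0.04  0.02 -0.02]
```

Emit:
jog_arm:
  offset:
    - [0,0,-15]
    - [0,0,-35]
    - [0,0,-45]
    - [-10,0,-40]
    - [-25,2,-10]
    - [-40,2,0]
    - [-40,2,0]
    - [-40,2,0]
    - [-35,2,0]
    - [-20,2,0]
    - [-5,0,0]
    - [0,0,0]
  delta_rot:
    - [0,0,0]
    - [0,0,0]
    - [0,0,0]
    - [0,0,0]
    - [0,0,0]
    - [0,0,0]
    - [0,0,0]
    - [0,0,0]
    - [0,0,0]
    - [0,0,0]
    - [0,0,0]
    - [0,0,0]
  jaw: [0,0,0,0,0,0,0,0,0,0,0,0]

```text
time: 31.0
tool_pos: [455.5, 208.9, 155.5]
tcp_rot: [-180.0, 0.2, -80.2]
ft_force: [0.8, -0.4, -1.8]
finger_gap: 19.2
```

```bash
python3 go.py 443.1 261.5 100 -80; python3 look.py 11
```

```text
t 31.0 pos [455.5 208.9 155.5] rot [-1.7998e+02  1.5000e-01 -8.0170e+01] gap 19.2 F [ 0.8 -0.4 -1.8] j6 98.8
tool delta now [-53.8   3.2  55.6] after turn [-53.9   3.1  55.5] dist 77.4 rotvec [-0.02  0.15 -0.17]
```

View pics/both11.png

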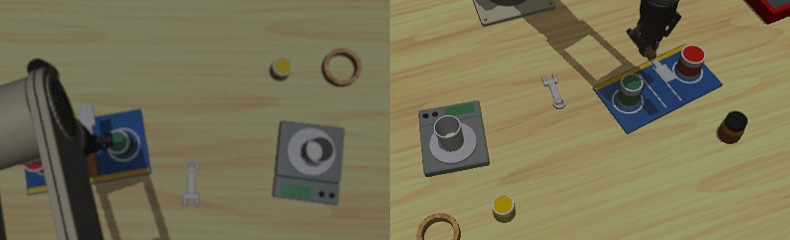

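Emit:
jog_arm:
  offset:
    - [-20,1,0]
    - [-25,1,0]
    - [-9,1,0]
    - [0,0,0]
  delta_rot:
    - [0,0,-0.2]
    - [0,0,0]
    - [0,0,0]
    - [0,0,0]
  jaw: [0,0,0,0]

```text
time: 31.5
tool_pos: [445.5, 256.8, 155.1]
tcp_rot: [-180.0, 0.0, -80.5]
ft_force: [-0.8, -0.3, 0.2]
finger_gap: 18.8
```

```bash
python3 go.py 443.1 261.5 60 -80
```

```text
t 31.5 pos [445.5 256.8 155.1] rot [-1.800e+02  2.000e-02 -8.046e+01] gap 18.8 F [-0.8 -0.3  0.2] j6 104.7
tool delta now [-5.   1.6 95.1] after turn [-5.1  1.6 95.1] dist 95.3 rotvec [-0.    0.02 -0.46]
```

Emit:
jog_arm:
  offset:
    - [-5,2,10]
    - [0,0,20]
    - [0,0,20]
    - [0,0,15]
    - [0,0,5]
    - [0,0,0]
  delta_rot:
    - [0,0,-0.4]
    - [0,0,0]
    - [0,0,0]
    - [0,0,0]
    - [0,0,0]
    - [0,0,0]
  jaw: [0,0,0,0,0,0]

```text
time: 32.1
tool_pos: [443.6, 256.3, 80.1]
tcp_rot: [180.0, -0.1, -80.2]
ft_force: [0.2, 0.3, -0.7]
finger_gap: 18.9
```

```bash
python3 go.py 443.1 261.5 20 -80
```

```text
t 32.1 pos [443.6 256.3  80.1] rot [ 1.7997e+02 -1.0000e-01 -8.0230e+01] gap 18.9 F [ 0.2  0.3 -0.7] j6 104.6
tool delta now [-5.3 -0.4 60.1] after turn [-5.2 -0.4 60.1] dist 60.3 rotvec [ 0.03 -0.1  -0.23]
```

Emit:
jog_arm:
  offset:
    - [-5,0,10]
    - [-1,0,15]
    - [0,0,10]
    - [0,0,0]
  delta_rot:
    - [0,-0.1,-0.2]
    - [0,0,0]
    - [0,0,0]
    - [0,0,0]
  jaw: [0,0,0,0]

```text
time: 32.5
tool_pos: [443.6, 262.6, 43.6]
tcp_rot: [-179.9, 0.0, -80.0]
ft_force: [-0.2, 0.2, -0.6]
finger_gap: 19.1
```

```bash
python3 go.py 443.1 261.5 13 -80
```

```text
t 32.5 pos [443.6 262.6  43.6] rot [-1.7989e+02  4.0000e-02 -8.0030e+01] gap 19.1 F [-0.2  0.2 -0.6] j6 104.9
tool delta now [ 1.   0.8 30.6] after turn [ 1.   0.7 30.6] dist 30.6 rotvec [-0.11  0.04 -0.03]
```

Emit:
jog_arm:
  offset:
    - [1,1,10]
    - [0,0,8]
    - [0,0,4]
    - [0,0,0]
  delta_rot:
    - [0,0,0]
    - [0,0,0]
    - [0,0,0]
    - [0,0,0]
  jaw: [0,0,0,0]

```text
time: 32.9
tool_pos: [442.8, 261.5, 19.6]
tcp_rot: [-179.9, 0.0, -80.0]
ft_force: [0.3, 0.5, -0.4]
finger_gap: 19.1
```

```bash
python3 go.py 443.1 261.5 13 -80; python3 look.py 12; python3 sp.py 12 458 262 14
python3 - <<'E'
import cv2
b=cv2.imread('pics/scene12.png')[110:230,280:460]; cv2.imwrite('pics/s12z.png',cv2.resize(b,None,fx=4,fy=4,interpolation=cv2.INTER_CUBIC))
E
```

```text
t 32.9 pos [442.8 261.5  19.6] rot [-1.7989e+02  4.0000e-02 -8.0020e+01] gap 19.1 F [ 0.3  0.5 -0.4] j6 104.9
tool delta now [ 0.1 -0.2  6.6] after turn [ 0.1 -0.2  6.6] dist 6.6 rotvec [-0.11  0.04 -0.02]
top handle n 129 mean [408.9 255.9] ang 10.8 rect ((408.8826599121094, 255.77401733398438), (44.5649528503418, 19.050067901611328), 6.805268287658691)
  blade 381 mean [514.  277.7] dir ang 11.7 dist 107.4 far end 137.8
  blade 43 mean [498.5 245.8] dir ang -6.5 dist 90.2 far end 112.8
scene handle n 129 mean [448.7 338.8] ang 34.3 rect ((446.9961242675781, 338.06719970703125), (57.13590621948242, 38.87802505493164), 34.225502014160156)
  blade 47 mean [469.3 322.2] dir ang -38.8 dist 26.5 far end 36.8
  blade 238 mean [501.5 271. ] dir ang -52.1 dist 86.0 far end 36.4
  blade 38 mean [504.2 238.1] dir ang -61.1 dist 115.0 far end 15.1
```

View pics/s12z.png

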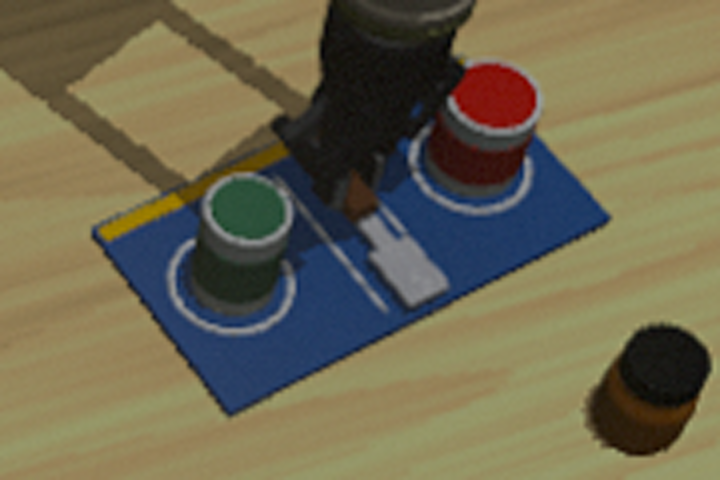

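Emit:
jog_arm:
  offset:
    - [0,0,3]
    - [0,0,2]
    - [0,0,1]
  delta_rot:
    - [0,0,0]
    - [0,0,0]
    - [0,0,0]
  jaw: [0,0,0]

```text
time: 33.3
tool_pos: [444.4, 262.3, 15.3]
tcp_rot: [-179.7, 0.1, -80.0]
ft_force: [-0.4, 0.7, -1.1]
finger_gap: 19.0
```

Emit:
jog_arm:
  offset:
    - [0.5,1.5,1.5]
    - [0,0,1.2]
  delta_rot:
    - [-0.2,0,0]
    - [0,0,0]
  jaw: [0,0]

```text
time: 33.5
tool_pos: [443.1, 261.5, 12.6]
tcp_rot: [-179.9, 0.1, -80.0]
ft_force: [0.1, 0.3, -0.8]
finger_gap: 18.6
```

Emit:
jog_arm:
  offset:
    - [0,0,1]
    - [0,0,0.8]
  delta_rot:
    - [0,0,0]
    - [0,0,0]
  jaw: [0,0]

```text
time: 33.7
tool_pos: [443.2, 261.6, 12.1]
tcp_rot: [-179.9, 0.1, -80.0]
ft_force: [-6.7, -2.9, 12.9]
finger_gap: 18.5
```

Contact. Open to 50 % only, rise, and move clear.

Emit:
jog_arm:
  offset:
    - [0,0,-0.5]
    - [0,0,0]
    - [0,0,0]
    - [0,0,-8]
    - [0,0,-20]
    - [0,0,-40]
    - [0,0,-45]
    - [10,0,-30]
    - [30,0,0]
    - [45,0,0]
    - [45,0,0]
    - [45,0,0]
    - [45,0,0]
    - [45,0,0]
    - [45,0,0]
    - [45,0,0]
    - [20,0,0]
    - [0,0,0]
  delta_rot:
    - [0,0,0]
    - [0,0,0]
    - [0,0,0]
    - [0,0,0]
    - [0,0,0]
    - [0,0,0]
    - [0,0,0]
    - [0,0,0]
    - [0,0,0]
    - [0,0,0]
    - [0,0,0]
    - [0,0,0]
    - [0,0,0]
    - [0,0,0]
    - [0,0,0]
    - [0,0,0]
    - [0,0,0]
    - [0,0,0]
  jaw: [50,50,50,50,50,50,50,50,50,50,50,50,50,50,50,50,50,50]

```text
time: 35.5
tool_pos: [512.2, -121.7, 171.9]
tcp_rot: [-179.2, -0.1, -79.8]
ft_force: [-0.2, 0.6, -0.1]
finger_gap: 42.5
```

```bash
python3 go.py 657.9 -207.3 140 -80; python3 look.py 13; python3 sp.py 13 458 262 8;  python3 circ.py 13 441 358 74 62;python3 circ.py 13 475 169 84 54
python3 - <<'E'
import cv2,numpy as np
b=cv2.imread('pics/scene13.png')[110:220,290:450]; a=cv2.imread('pics/top13.png')[180:290,100:250]
cv2.imwrite('pics/s13z.png',cv2.resize(np.hstack([a,b]),None,fx=2.5,fy=2.5,interpolation=cv2.INTER_CUBIC))
E
```

```text
t 35.5 pos [ 512.2 -121.7  171.9] rot [-1.792e+02 -1.000e-01 -7.976e+01] gap 42.5 F [-0.2  0.6 -0.1] j6 60.5
tool delta now [ 110.  -127.7   33.9] after turn [ 109.5 -128.6   31.9] dist 171.9 rotvec [-0.8  -0.1   0.24]
top handle n 233 mean [424.8 257.8] ang 10.3 rect ((424.7823486328125, 257.83111572265625), (74.58267974853516, 17.65852165222168), 9.979170799255371)
  blade 510 mean [502.2 278.3] dir ang 14.9 dist 80.0 far end 122.8
  blade 102 mean [466.3 241.6] dir ang -21.4 dist 44.5 far end 98.1
  blade 100 mean [448.3 328.6] dir ang 71.7 dist 74.6 far end 72.6
  blade 53 mean [445.5 190.2] dir ang -73.0 dist 70.7 far end 28.6
  blade 79 mean [376.7 244.4] dir ang -164.5 dist 50.0 far end -46.5
scene handle n 206 mean [429.  251.4] ang 9.1 rect ((428.4045104980469, 250.9328155517578), (80.15122985839844, 22.782421112060547), 9.80272102355957)
  blade 75 mean [450.3 324.3] dir ang 73.7 dist 75.9 far end 69.5
  blade 294 mean [494.3 271.9] dir ang 17.4 dist 68.4 far end 105.8
  blade 71 mean [473.7 236.2] dir ang -18.9 dist 47.2 far end 97.5
  blade 31 mean [495.  194.5] dir ang -40.8 dist 87.1 far end 71.4
top ell [439.6 358. ] [59.9 61.8] mec [438.8 357.9] 64.0 cen 439.6 358.0 z 75.6
scene ell [440. 351.] [58.9 60.4] mec [440.5 350.2] 63.9 cen 439.9 351.1 z 72.2
top ell [475.7 171.7] [51.6 52.6] mec [475.8 171.5] 54.3 cen 475.8 171.7 z 85.4
scene ell [476.2 166. ] [52.2 55.4] mec [476.4 164.7] 58.1 cen 476.2 166.0 z 83.2
```

View pics/s13z.png

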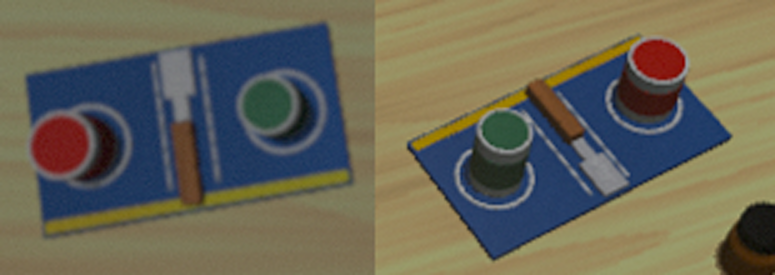

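```bash
cat > bl.py <<'E'
import sys; from h import *
tag=sys.argv[1]
fr={'top':((458.1,264.7),10.1),'scene':((457.7,258.6),10.15)}
for n in fr:
    (mx,my),a=fr[n]; a=np.radians(a); f=np.load(f'{n}{tag}.npz'); hsv=cv2.cvtColor(f['p'],cv2.COLOR_RGB2HSV)
    v,u=np.mgrid[:420,:560]; uv=np.c_[u.ravel(),v.ravel()].astype(float)
    def bc(z):
        P=onplane(n,uv,z)[:,:2]-[mx,my]; return P@np.array([[np.cos(a),-np.sin(a)],[np.sin(a),np.cos(a)]])
    S=hsv[...,1].ravel();V=hsv[...,2].ravel();H=hsv[...,0].ravel()
    B=bc(12)
    for lo in(36,46,56,66):
        m=(B[:,0]>lo)&(B[:,0]<lo+10)&(abs(B[:,1])<45)&(S<110)&(V>85); print(n,'blade slice',lo,'y sorted',np.sort(B[m,1]).round(0))
    m=(B[:,0]>20)&(B[:,0]<100)&(abs(B[:,1])<12)&(S<110)&(V>85); print(' blade end x',np.sort(B[m,0])[-6:].round(1))
    Hh=bc(24); m=(abs(Hh[:,1])<30)&(abs(Hh[:,0])<90)&(H>=3)&(H<=15)&(S>110)&(V>30)
    for lo in(-70,-50,-30,-10):
        k=m&(Hh[:,0]>lo)&(Hh[:,0]<lo+20); print(' handle',lo,Hh[k,1].mean().round(1),Hh[k,1].min().round(1),Hh[k,1].max().round(1))
    print(' handle x',Hh[m,0].min().round(1),Hh[m,0].max().round(1))
E
python3 bl.py 13
```

```text
top blade slice 36 y sorted [-28. -26. -26. -26. -25. -24. -24. -23. -23. -22. -21. -21. -21. -17.
 -16. -16. -16. -14. -14. -13. -13. -12. -11. -11. -11.  -9.  -9.  -9.
  -8.  -7.  -7.  -6.  -6.  -5.  -4.  -4.  -4.  -2.  -2.  -2.  -1.  -1.
   1.   1.   1.   2.   3.   3.   4.   4.   5.   6.   6.   6.   8.   8.
   8.   9.  10.  10.  11.  11.  13.  13.  13.  14.  14.  15.  16.  16.
  16.  18.  18.  18.  19.  20.  20.  21.  21.  22.  23.  23.  23.  25.
  25.  25.]
top blade slice 46 y sorted [-28. -27. -27. -27. -25. -25. -25. -24. -23. -23. -22. -22. -21. -16.
 -15. -15. -15. -14. -13. -13. -12. -12. -11. -10. -10. -10.  -8.  -8.
  -8.  -7.  -6.  -6.  -5.  -5.  -4.  -3.  -3.  -3.  -1.  -1.  -0.  -0.
   0.   2.   2.   2.   3.   4.   4.   5.   5.   6.   7.   7.   7.   9.
   9.   9.  10.  11.  12.  12.  12.  14.  14.  14.  15.  15.  16.  17.
  17.  17.  19.  19.  19.  20.  21.  21.  22.  22.  24.  24.  24.  25.]
top blade slice 56 y sorted [-28. -27. -26. -26. -26. -24. -24. -24. -23. -22. -22. -21. -21. -16.
 -15. -14. -14. -14. -13. -12. -12. -11. -11. -10.  -9.  -9.  -9.  -7.
  -7.  -7
[... 1466 characters left out ...]
25. -23. -23. -23. -13. -13. -12. -11. -11. -10.
  -9.  -8.  -7.  -7.  -6.  -5.  -4.  -4.  -3.  -2.  -1.  -0.  -0.   1.
   2.   2.   4.   4.   5.   6.   6.   8.   8.   8.  10.  10.  12.  12.
  12.  14.  14.  15.  16.  16.  18.  18.  19.  20.  21.  21.  22.  23.]
scene blade slice 66 y sorted [-27. -24. -14. -12. -12. -11. -10. -10.  -8.  -8.  -7.  -6.  -6.  -5.
  -4.  -3.  -2.  -2.  -1.   0.   1.   1.   2.   3.   4.   5.   5.   6.
   7.   7.   9.   9.  11.  11.  11.  13.  13.  13.  15.  15.  17.  17.
  17.  19.  21.  23.]
 blade end x [98.2 98.3 99.2 99.3 99.4 99.5]
 handle -70 -2.0 -13.5 8.8
 handle -50 -1.5 -13.1 8.3
 handle -30 -2.2 -13.8 8.6
 handle -10 -2.3 -13.4 8.8
 handle x -70.2 9.8
```

Emit:
jog_arm:
  offset:
    - [15,-18,0]
    - [28,-33,0]
    - [30,-35,5]
    - [22,-28,5]
    - [8,-8,0]
    - [0,0,0]
  delta_rot:
    - [-0.8,0,0.2]
    - [0,0,0]
    - [0,0,0]
    - [0,0,0]
    - [0,0,0]
    - [0,0,0]
  jaw: [90,90,90,90,90,90]

```text
time: 36.2
tool_pos: [654.8, -189.6, 161.2]
tcp_rot: [179.9, 0.2, -79.3]
ft_force: [0.8, 0.3, -0.5]
finger_gap: 76.8
```

```bash
python3 go.py 658 -206.8 80 -80
```

```text
t 36.2 pos [ 654.8 -189.6  161.2] rot [ 1.7992e+02  1.7000e-01 -7.9270e+01] gap 76.8 F [ 0.8  0.3 -0.5] j6 58.7
tool delta now [17.7 -0.1 81.2] after turn [17.5 -0.2 81.2] dist 83.1 rotvec [0.08 0.17 0.73]
```

Emit:
jog_arm:
  offset:
    - [12,0,15]
    - [5,0,25]
    - [0,0,20]
    - [0,0,10]
    - [0,0,0]
  delta_rot:
    - [0,0.2,0.7]
    - [0,0,0]
    - [0,0,0]
    - [0,0,0]
    - [0,0,0]
  jaw: [90,90,90,90,90]

```text
time: 36.7
tool_pos: [655.7, -202.2, 87.3]
tcp_rot: [179.9, -0.0, -79.8]
ft_force: [0.6, -0.4, 0.1]
finger_gap: 76.8
```

```bash
python3 go.py 658 -206.8 7 -80
```

```text
t 36.7 pos [ 655.7 -202.2   87.3] rot [ 1.7985e+02 -2.0000e-02 -7.9810e+01] gap 76.8 F [ 0.6 -0.4  0.1] j6 58.5
tool delta now [ 4.9 -1.6 80.3] after turn [ 4.9 -1.4 80.3] dist 80.5 rotvec [ 0.15 -0.02  0.19]
```

Emit:
jog_arm:
  offset:
    - [5,-1.5,15]
    - [0,0,20]
    - [0,0,15]
    - [0,0,5]
    - [0,0,0]
  delta_rot:
    - [0.1,0,0.2]
    - [0,0,0]
    - [0,0,0]
    - [0,0,0]
    - [0,0,0]
  jaw: [90,90,90,90,90]

```text
time: 37.2
tool_pos: [659.4, -207.8, 31.8]
tcp_rot: [-179.8, -0.2, -80.0]
ft_force: [-0.2, -0.2, 0.4]
finger_gap: 76.5
```

```bash
python3 go.py 658 -206.8 7 -80
```

```text
t 37.2 pos [ 659.4 -207.8   31.8] rot [-1.7983e+02 -1.6000e-01 -8.0030e+01] gap 76.5 F [-0.2 -0.2  0.4] j6 58.3
tool delta now [-1.3  1.3 24.7] after turn [-1.2  1.2 24.8] dist 24.8 rotvec [-0.17 -0.16 -0.03]
```

Emit:
jog_arm:
  offset:
    - [-1,1.5,10]
    - [0,0,9]
    - [0,0,3]
    - [0,0,0]
  delta_rot:
    - [-0.2,-0.2,0]
    - [0,0,0]
    - [0,0,0]
    - [0,0,0]
  jaw: [90,90,90,90]

```text
time: 37.6
tool_pos: [659.0, -207.5, 9.8]
tcp_rot: [-179.9, -0.0, -80.0]
ft_force: [-0.8, -0.7, -0.7]
finger_gap: 77.2
```

```bash
python3 go.py 658 -206.8 7 -80
```

```text
t 37.6 pos [ 659.  -207.5    9.8] rot [-1.7991e+02 -3.0000e-02 -8.0030e+01] gap 77.2 F [-0.8 -0.7 -0.7] j6 58.3
tool delta now [-0.9  0.8  2.8] after turn [-0.9  0.8  2.8] dist 3.1 rotvec [-0.09 -0.03 -0.03]
```

Emit:
jog_arm:
  offset:
    - [-0.8,1.3,1.5]
    - [0,0.3,0.5]
    - [0,0,0]
    - [0,0,0]
    - [0,0,0]
    - [0,0,0]
  delta_rot:
    - [0,0,0]
    - [0,0,0]
    - [0,0,0]
    - [0,0,0]
    - [0,0,0]
    - [0,0,0]
  jaw: [90,0,0,0,0,0]
  newtons: 35

```text
time: 38.2
tool_pos: [657.9, -207.2, 9.1]
tcp_rot: [-179.8, -0.1, -80.0]
ft_force: [0.1, 0.0, -1.0]
finger_gap: 47.3
```

```bash
python3 go.py 440.5 358 150 -80
```

```text
t 38.2 pos [ 657.9 -207.2    9.1] rot [-1.7981e+02 -9.0000e-02 -8.0030e+01] gap 47.3 F [ 0.1  0.  -1. ] j6 58.3
tool delta now [-594.1  115.8 -142.2] after turn [-594.4  116.  -140.9] dist 621.8 rotvec [-0.19 -0.09 -0.03]
```

Emit:
jog_arm:
  offset:
    - [0,0,-15]
    - [0,0,-35]
    - [0,0,-45]
    - [-10,2,-45]
    - [-25,5,-20]
    - [-45,9,0]
    - [-45,9,0]
    - [-45,9,0]
    - [-45,9,0]
    - [-45,9,0]
    - [-45,9,0]
    - [-45,9,0]
  delta_rot:
    - [-0.2,0,0]
    - [0,0,0]
    - [0,0,0]
    - [0,0,0]
    - [0,0,0]
    - [0,0,0]
    - [0,0,0]
    - [0,0,0]
    - [0,0,0]
    - [0,0,0]
    - [0,0,0]
    - [0,0,0]
  jaw: [0,0,0,0,0,0,0,0,0,0,0,0]

```text
time: 39.4
tool_pos: [527.8, 131.0, 189.5]
tcp_rot: [-179.3, -0.3, -80.6]
ft_force: [0.0, 0.8, -0.2]
finger_gap: 47.3
```

```bash
python3 go.py 440.2 358.1 170 -80
```

```text
t 39.4 pos [527.8 131.  189.5] rot [-179.3    -0.31  -80.61] gap 47.3 F [ 0.   0.8 -0.2] j6 89.4
tool delta now [-238.5   49.6   17.6] after turn [-238.9   46.8   19.5] dist 244.2 rotvec [-0.7  -0.31 -0.61]
```

Emit:
jog_arm:
  offset:
    - [-45,9,0]
    - [-45,9,0]
    - [-45,9,0]
    - [-35,8,0]
    - [-18,4,0]
    - [-5,1,0]
    - [0,0,0]
  delta_rot:
    - [-0.7,-0.3,-0.6]
    - [0,0,0]
    - [0,0,0]
    - [0,0,0]
    - [0,0,0]
    - [0,0,0]
    - [0,0,0]
  jaw: [0,0,0,0,0,0,0]

```text
time: 40.1
tool_pos: [449.2, 327.3, 199.4]
tcp_rot: [-179.5, 0.2, -79.6]
ft_force: [-0.7, -0.6, -0.6]
finger_gap: 47.3
```

```bash
python3 go.py 440.2 358.1 130 -80
```

```text
t 40.1 pos [449.2 327.3 199.4] rot [-179.46    0.19  -79.56] gap 47.3 F [-0.7 -0.6 -0.6] j6 110.4
tool delta now [-31.7   3.9  69.4] after turn [-31.9   3.5  69.4] dist 76.4 rotvec [-0.54  0.19  0.44]
```

Emit:
jog_arm:
  offset:
    - [-18,2,10]
    - [-12,1,20]
    - [0,0,20]
    - [0,0,10]
    - [0,0,0]
  delta_rot:
    - [-0.5,0.2,0.4]
    - [0,0,0]
    - [0,0,0]
    - [0,0,0]
    - [0,0,0]
  jaw: [0,0,0,0,0]

```text
time: 40.6
tool_pos: [445.8, 352.2, 141.4]
tcp_rot: [-179.7, -0.1, -80.3]
ft_force: [-0.6, 0.6, -0.8]
finger_gap: 47.4
```

```bash
python3 go.py 440.2 358.1 100 -80
```

```text
t 40.6 pos [445.8 352.2 141.4] rot [-1.7968e+02 -5.0000e-02 -8.0320e+01] gap 47.4 F [-0.6  0.6 -0.8] j6 113.6
tool delta now [-6.8  4.7 41.4] after turn [-6.8  4.5 41.4] dist 42.2 rotvec [-0.32 -0.05 -0.32]
```

Emit:
jog_arm:
  offset:
    - [-7,5,8]
    - [0,0,12]
    - [0,0,10]
    - [0,0,3]
    - [0,0,0]
  delta_rot:
    - [-0.3,0,-0.3]
    - [0,0,0]
    - [0,0,0]
    - [0,0,0]
    - [0,0,0]
  jaw: [0,0,0,0,0]

```text
time: 41.1
tool_pos: [441.3, 357.6, 108.0]
tcp_rot: [-179.9, -0.0, -80.1]
ft_force: [-0.2, -0.2, -1.3]
finger_gap: 47.2
```

```bash
python3 go.py 440.2 358.1 84 -80; python3 look.py 14
python3 - <<'E'
import cv2,numpy as np
b=cv2.imread('pics/scene14.png')[80:230,290:490]
cv2.imwrite('pics/s14z.png',cv2.resize(b,None,fx=4,fy=4,interpolation=cv2.INTER_CUBIC))
E
```

```text
t 41.1 pos [441.3 357.6 108. ] rot [-1.7986e+02 -1.0000e-02 -8.0140e+01] gap 47.2 F [-0.2 -0.2 -1.3] j6 114.0
tool delta now [-0.6  1.  24. ] after turn [-0.6  1.  24. ] dist 24.0 rotvec [-0.14 -0.01 -0.14]
```

View pics/s14z.png

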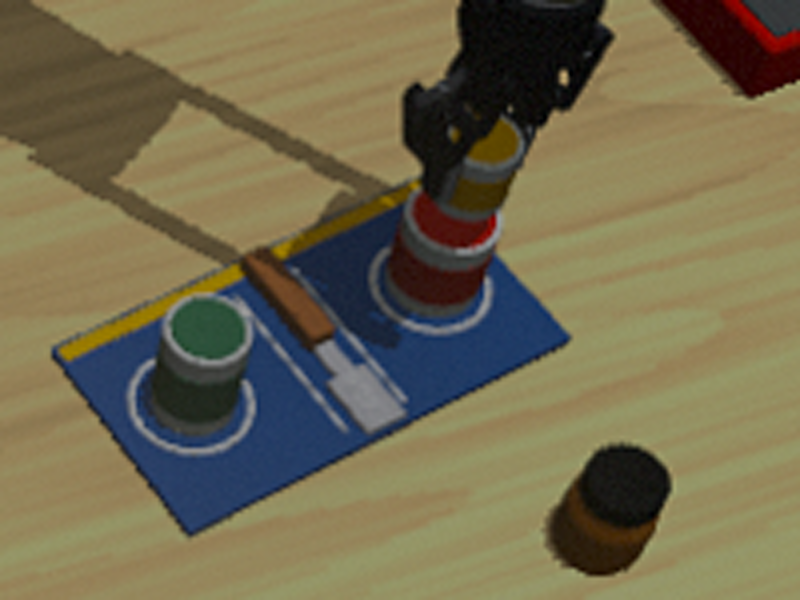

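Emit:
jog_arm:
  offset:
    - [-0.5,1,8]
    - [0,0,7]
    - [0,0,3]
    - [0,0,0]
  delta_rot:
    - [-0.1,0,-0.1]
    - [0,0,0]
    - [0,0,0]
    - [0,0,0]
  jaw: [0,0,0,0]

```text
time: 41.6
tool_pos: [441.0, 358.7, 90.2]
tcp_rot: [-179.8, 0.1, -80.0]
ft_force: [0.4, -0.2, -1.1]
finger_gap: 47.2
```

```bash
python3 go.py 440.2 358.1 83 -80
```

```text
t 41.6 pos [441.  358.7  90.2] rot [-1.7983e+02  5.0000e-02 -8.0020e+01] gap 47.2 F [ 0.4 -0.2 -1.1] j6 114.0
tool delta now [0.4 0.9 7.2] after turn [0.4 0.9 7.2] dist 7.2 rotvec [-0.17  0.05 -0.02]
```

Emit:
jog_arm:
  offset:
    - [0.5,1.2,3]
    - [0,0,1.5]
    - [0,0,1]
  delta_rot:
    - [-0.2,0,0]
    - [0,0,0]
    - [0,0,0]
  jaw: [0,0,0]

```text
time: 41.9
tool_pos: [439.9, 358.0, 84.4]
tcp_rot: [180.0, 0.1, -80.0]
ft_force: [-0.3, -0.1, -0.5]
finger_gap: 47.4
```

```bash
python3 go.py 440.2 358.1 83 -80
```

```text
t 41.9 pos [439.9 358.   84.4] rot [ 1.7996e+02  6.0000e-02 -8.0020e+01] gap 47.4 F [-0.3 -0.1 -0.5] j6 113.9
tool delta now [-0.1 -0.3  1.4] after turn [-0.1 -0.3  1.4] dist 1.4 rotvec [ 0.04  0.06 -0.02]
```

Emit:
jog_arm:
  offset:
    - [0,0,0.8]
    - [0,0,0.8]
  delta_rot:
    - [0,0,0]
    - [0,0,0]
  jaw: [0,0]

```text
time: 42.1
tool_pos: [440.0, 358.1, 82.8]
tcp_rot: [180.0, 0.1, -80.0]
ft_force: [-0.4, -0.5, -1.0]
finger_gap: 47.2
```

Emit:
jog_arm:
  offset:
    - [0,0,0.8]
    - [0,0,0.6]
  delta_rot:
    - [0,0,0]
    - [0,0,0]
  jaw: [0,0]

```text
time: 42.3
tool_pos: [440.6, 358.2, 82.7]
tcp_rot: [-180.0, 0.1, -80.0]
ft_force: [-1.6, -2.2, 4.1]
finger_gap: 47.0
```

Contact. Release, rise, and move clear.

Emit:
jog_arm:
  offset:
    - [0,0,0]
    - [0,0,0]
    - [0,0,0]
    - [0,0,0]
    - [0,0,-8]
    - [0,0,-20]
    - [0,0,-35]
    - [0,0,-40]
    - [0,0,-15]
    - [20,5,0]
    - [40,10,0]
    - [45,10,0]
    - [45,10,0]
    - [45,10,0]
    - [45,10,0]
    - [45,10,0]
    - [45,10,0]
    - [45,10,0]
    - [20,5,0]
    - [0,0,0]
  delta_rot:
    - [0,0,0]
    - [0,0,0]
    - [0,0,0]
    - [0,0,0]
    - [0,0,0]
    - [0,0,0]
    - [0,0,0]
    - [0,0,0]
    - [0,0,0]
    - [0,0,0]
    - [0,0,0]
    - [0,0,0]
    - [0,0,0]
    - [0,0,0]
    - [0,0,0]
    - [0,0,0]
    - [0,0,0]
    - [0,0,0]
    - [0,0,0]
    - [0,0,0]
  jaw: [100,100,100,100,100,100,100,100,100,100,100,100,100,100,100,100,100,100,100,100]

```text
time: 44.3
tool_pos: [420.8, -59.7, 215.0]
tcp_rot: [-179.1, -0.0, -79.8]
ft_force: [-1.2, 0.4, -0.9]
finger_gap: 85.6
```

```bash
python3 go.py 440.2 358.1 83 -80; python3 look.py 15; echo yellow;python3 circ.py 15 440 358 122 48; echo green; python3 circ.py 15 475 169 84 54; echo cup; python3 circ.py 15 460 -272 98 60;echo jar; python3 circ.py 15 646 361 70 56; echo tape;python3 circ.py 15 663 -355 25 90;python3 bl.py 15|grep handle
python3 - <<'E'
from h import *
for n in('top','scene'):
    f=np.load(n+'15.npz');p=f['p'];hsv=cv2.cvtColor(p,cv2.COLOR_RGB2HSV);v,u=np.mgrid[:420,:560]
    X=onplane(n,np.c_[u.ravel(),v.ravel()].astype(float),74)[:,:2]
    W=cloud(n,f['d']).reshape(-1,3); 
    m=(np.hypot(X[:,0]-440,X[:,1]-355)<36)&(W[:,2]>66)&(W[:,2]<81)
    pts=X[m].astype(np.float32); c=cv2.convexHull(pts); print(n,'red ring visible',len(pts),cv2.minEnclosingCircle(c))
E
python3 - <<'E'
import cv2,numpy as np
b=cv2.imread('pics/scene15.png')[80:230,290:450]; a=cv2.imread('pics/top15.png')[160:310,90:250]
cv2.imwrite('pics/s15z.png',cv2.resize(np.hstack([a,b]),None,fx=2.4,fy=2.4,interpolation=cv2.INTER_CUBIC))
E
```

```text
t 44.3 pos [420.8 -59.7 215. ] rot [-1.7913e+02 -2.0000e-02 -7.9760e+01] gap 85.6 F [-1.2  0.4 -0.9] j6 64.4
tool delta now [-407.7  -91.4  133.3] after turn [-408.1  -91.7  132. ] dist 438.6 rotvec [-0.87 -0.01  0.24]
yellow
top ell [441.6 358.5] [45.8 49. ] mec [441.9 358. ] 50.7 cen 441.6 358.5 z 123.7
scene ell [443.3 351.2] [45.4 49.1] mec [443.8 350.5] 53.3 cen 443.2 351.3 z 119.9
green
top ell [475.7 171.6] [51.6 52.8] mec [475.8 171.5] 54.3 cen 475.8 171.6 z 85.4
scene ell [475.8 166.4] [52.1 54.3] mec [476.5 165.4] 57.6 cen 475.8 166.4 z 83.3
cup
top none
scene ell [ 460.  -275.2] [57.8 60.4] mec [ 460.3 -275.1] 62.9 cen 460.0 -275.2 z 96.7
jar
top ell [646.4 364.2] [47.4 50.4] mec [646.4 364.3] 51.4 cen 646.4 364.2 z 71.2
scene ell [646.5 358.9] [47.6 50.2] mec [646.6 358.6] 52.7 cen 646.5 358.9 z 68.6
tape
top ell [ 662.8 -352.9] [87.4 88.7] mec [ 662.6 -352.7] 91.0 cen 662.8 -352.9 z 24.8
scene ell [ 664.  -357.8] [88.4 89.3] mec [ 664.4 -358. ] 91.6 cen 664.0 -357.8 z 24.2
 handle -70 -0.7 -9.6 8.1
 handle -50 -0.9 -9.5 7.9
 handle -30 -0.7 -9.8 8.0
 handle -10 -0.9 -9.0 7.8
 handle x -71.3 2.9
 handle -70 -1.5 -13.5 8.8
 handle -50 -1.9 -12.7 8.3
 handle -30 -2.3 -13.5 8.6
 handle -10 -2.6 -13.4 8.8
 handle x -70.2 9.8
top red ring visible 214 ((439.2231140136719, 357.36395263671875), 31.61768341064453)
scene red ring visible 161 ((441.4643859863281, 350.0751037597656), 31.46140480041504)
```

View pics/s15z.png

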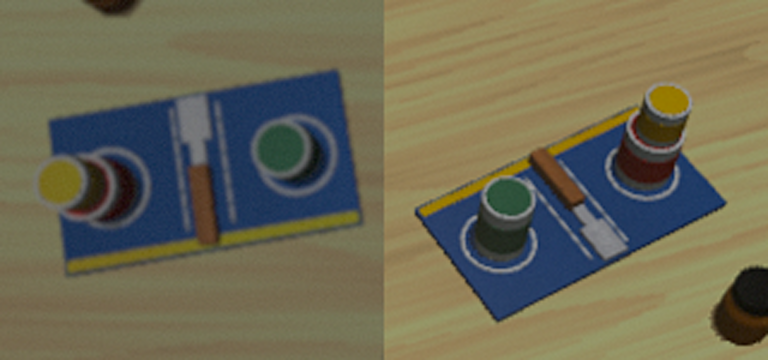

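View pics/both15.png

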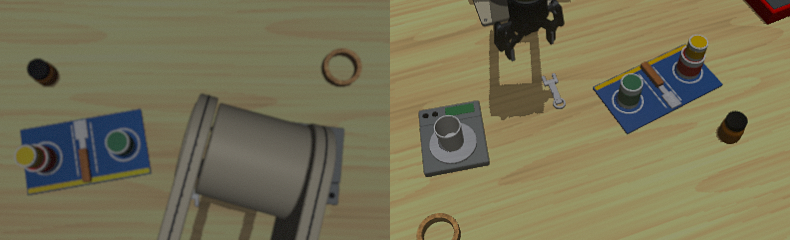

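Emit:
jog_arm:
  offset:
    - [0,0,-10]
    - [0,0,0]
    - [0,0,0]
  delta_rot:
    - [0,0,0]
    - [0,0,0]
    - [0,0,0]
  jaw: [100,100,100]

```text
time: 44.7
tool_pos: [421.3, -54.5, 226.4]
tcp_rot: [-179.1, 0.1, -79.4]
ft_force: [-0.3, -0.0, -0.4]
finger_gap: 85.7
```

```bash
python3 - <<'E'
from h import *
a=np.load('scene0.npz')
p,d=snap('scene','pics/scene16.png')
for im,dd in((a['p'],a['d']),(p,d)):
    W=cloud('scene',dd); m=((np.hypot(W[...,0]-385,W[...,1]-2)<70)&(W[...,2]>3)&(W[...,2]<20)).astype(np.uint8)
    nl,l,st,ce=cv2.connectedComponentsWithStats(m); i=1+np.argmax(st[1:,4]); X=onplane('scene',np.argwhere(l==i)[:,::-1].astype(float),6)[:,:2]; print(len(X),X.mean(0).round(1))
print(monitor.sense()['time'],monitor.sense()['qd'].round(1))
print(r.hand_in())
E
```

```text
296 [383.6   2.8]
288 [384.2   2.9]
44.75 [-0.4  0.2  0.2 -0.2 -0.2 -0.3]
the job is handed in; nothing more can be done
None
```

The job was handed in at about 45 s, done in the order you gave: cup, red tin, green tin, spatula, then the yellow tin on the red one. In the last pictures everything was standing and the open gripper was well clear of it all.

I set the red tin down about 4 mm off centre, so I re-gripped it and moved it in before laying the spatula.

| Item | Last check |
|---|---|
| Cup on the pan | within about 1 mm of centre |
| Red tin in the left ring | 1–2 mm from centre |
| Green tin in the right ring | 1–2 mm from centre |
| Spatula | 1–2.5 mm from centre, lined up front to back to within a degree |
| Yellow tin on the red one | about 2–3 mm off centre in x |
| Jar and tape roll | not moved within measuring accuracy (under 1 mm) |
| Wrench | not moved within measuring accuracy (under 1 mm), seen in the scene view only |

- **Cameras:** the two views disagreed by 4–7 mm in y, the gap growing towards the board. I judged each placement against its ring, pan or lines within the same view, and the views then agreed to about 1.5 mm.
- **Last cup check:** in the final pictures the arm blocked the top view, so the cup's last check is from the scene view alone. Both views had confirmed it earlier.
- **Contact force:** the highest reading was about 20 N, when a tin was set down.

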